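# Swap the jam jar at the back of the condiment rack

## Task

Swap the green-lidded jar at the back of the wooden rack for the red-lidded jar waiting on the black tray: first set the pepper mill and the honey jar, which stand in front of it, out of the way on the black tray, then lift the green-lidded jar out over the rail and stand it in the middle of the white plate, and stand the red-lidded jar in the back place of the rack that it left; only after that, put the pepper mill and the honey jar back in the rack, each exactly where it stood before. Keep everything upright and let go of everything at the end.

Things in the scene. Friction and masses are not known exactly. Their poses are not given: they have to be found in the camera images.
- rack: low wooden rack, fixed, 250 x 94 mm, with a steel wire rail all round (top 33 mm above worktop, 76 mm free width inside). Origin: centre of underside. x runs lengthways, front to back (roughly away from robot), y across, z up. Three places at x = -76 (front), 0, +76 mm (back), y = 0, floor 12 mm up: green-lidded jar at the back, mill and honey jar in the others, either order
- tray: shallow black tray, fixed, 115 x 260 mm, rim 12 mm high; inner floor 92 x 236 mm, 3 mm above the worktop. Origin: centre of underside. y is its long axis and runs roughly towards the robot, x across, z up. The red-lidded jar stands on its far part (about y = -80 mm); the middle (y = 0) and near part (y = +80 mm) are free for the things cleared away
- plate: white porcelain serving plate, fixed, 240 mm across, rim 23 mm high, flat well of about 120 mm diameter whose floor is 9 mm above the worktop. Origin: centre of its underside, z up
- green_jar: glass jar of pink jam with a green lid, 60 mm diameter, 75 mm high (lid 57 mm across, the top 11 mm), 0.32 kg. Origin: centre of its underside, z up along its axis
- red_jar: glass jar of pink jam with a red lid, 60 mm diameter, 75 mm high (lid 57 mm across, the top 11 mm), 0.30 kg. Origin: centre of its underside, z up along its axis
- mill: brown turned-wood pepper mill, 140 mm high, 0.22 kg; body up to 52 mm diameter and 94 mm high, above it a round head 42 mm across from 95 to 131 mm, with a small steel tip; the head does not turn. Grip it by the head. Origin: centre of its underside, z up along its axis
- honey_jar: amber glass honey jar with a yellow lid, 55 mm diameter with straight sides, 82 mm high (the top 22 mm of it the lid), 0.25 kg. Origin: centre of its underside, z up along its axis
Things that resemble listed ones, but are neither listed nor needed, are in the scene too. Leave any blue or purple look-alike of the red_jar alone.

How it is judged (in metres and radians):
On the way, in this order (a step that is already met when the one before it is completed fails the run):
1. the mill and the honey jar both stand on the black tray (x of mill in the frame of tray between -0.045 and 0.045 m and y of mill in the frame of tray between -0.118 and 0.118 m and z of each of mill, honey_jar in the frame of tray below 0.012 m and angle between each of mill, honey_jar's own z axis and vertical below 0.12 rad and x of honey_jar in the frame of tray between -0.045 and 0.045 m and y of honey_jar in the frame of tray between -0.118 and 0.118 m and contact force between each of mill, honey_jar and the fingers below 0.05 N and linear speed of each of mill, honey_jar below 0.02 m/s), for 0.2 s.
2. the green-lidded jar stands in the middle of the plate, the mill and the honey jar still on the tray (horizontal distance between green_jar and plate below 0.025 m and z of green_jar in the frame of plate below 0.018 m and angle between each of green_jar, mill, honey_jar's own z axis and vertical below 0.12 rad and x of mill in the frame of tray between -0.045 and 0.045 m and y of mill in the frame of tray between -0.118 and 0.118 m and z of each of mill, honey_jar in the frame of tray below 0.012 m and x of honey_jar in the frame of tray between -0.045 and 0.045 m and y of honey_jar in the frame of tray between -0.118 and 0.118 m and contact force between green_jar and the fingers below 0.05 N and linear speed of green_jar below 0.02 m/s), for 0.2 s.
3. the red-lidded jar stands in the back place of the rack, the mill and the honey jar still on the tray (x of red_jar in the frame of rack between 0.064 and 0.088 m and y of red_jar in the frame of rack between -0.012 and 0.012 m and z of red_jar in the frame of rack below 0.02 m and angle between each of red_jar, mill, honey_jar's own z axis and vertical below 0.12 rad and x of mill in the frame of tray between -0.045 and 0.045 m and y of mill in the frame of tray between -0.118 and 0.118 m and z of each of mill, honey_jar in the frame of tray below 0.012 m and x of honey_jar in the frame of tray between -0.045 and 0.045 m and y of honey_jar in the frame of tray between -0.118 and 0.118 m and contact force between red_jar and the fingers below 0.05 N and linear speed of red_jar below 0.02 m/s), for 0.2 s.
At the end, for the whole second after the job is handed in: The green-lidded jar stands upright within 25 mm of the middle of the plate; the red-lidded jar stands upright in the rack within 12 mm of its back place; the mill and the honey jar stand upright within 14 mm of where each stood at the start; all four released and at rest (horizontal distance between green_jar and plate below 0.025 m and z of green_jar in the frame of plate below 0.018 m and angle between each of green_jar, red_jar, mill, honey_jar's own z axis and vertical below 0.12 rad and x of red_jar in the frame of rack between 0.064 and 0.088 m and y of red_jar in the frame of rack between -0.012 and 0.012 m and z of red_jar in the frame of rack below 0.02 m and distance of each of mill, honey_jar from where it was at the start of the episode below 0.014 m and contact force between each of green_jar, red_jar, mill, honey_jar and the fingers below 0.05 N and linear speed of each of green_jar, red_jar, mill, honey_jar below 0.02 m/s); the robot touches nothing.
It fails at once if one of the handled things was tipped over (more than 40 degrees) (angle between any of green_jar, red_jar, mill, honey_jar's own z axis and vertical above 0.7 rad).
It also fails if it takes over 128 s, if anything falls off the work surface, if the arm or the gripper's body presses on something with over 40 N, if the wrist force passes 120 N, or if a joint passes its speed limit or range.

## Robot

A 7-joint arm with a two-finger parallel gripper is mounted at the origin on a cart in front of the work surface, level with it; the furniture and walls round the work are solid. World frame = base frame: x ahead of the robot, y to its left, z up, the work surface at z = 0. Lengths are in mm, angles in rad, forces in N, time in s.
With the tool pointing down it reaches from about 375 to 925 mm from the base axis. Payload 3.1 kg.
Tool frame: the origin (TCP) lies at the very end of the fingers, on their centre line; the grasp point (between the pads) lies ctrl.grip_depth behind it (ctrl.grip_depth is the distance from the TCP to the grasp point, in mm); y points along the fingers, z is the direction in which the jaws open and shut, and the axes are right-handed (so a half turn about y gives the same grasp; the last joint's range is limited). The gripper opens to 85 mm and grips with 20 to 120 N. Pads are 22 mm wide; open, the fingers measure 114 mm over their backs; the gripper's body (76 mm by 85 mm) begins 54 mm behind the grasp point. The pads swing forward as they close: fully open they stand 13 mm farther back than shut.
Start: joints at [-1.391, 0.383, 0.044, 1.598, -0.018, 1.161, -0.05], TCP at [178.233, 625.089, 231.269] pointing down, gripper open.
Joint ranges: [-2.61, 2.61], [-0.41, 2.15], [-1.48, 1.57], [0, 2.5], [-1.57, 4.71], [0.05, 1.97], [-2.85, 2.85]. Speed limits (rad/s): [2.79, 2.79, 3.14, 3.14, 3.14, 3.14, 3.14].

## Interface

Orientations are given as a unit quaternion [w, x, y, z].
In Python, from cell import ctrl gives the robot as it stands.
- The arm moves only by the tool jog_arm, never from a script. Its argument "motion" is a list of rows, each an object of numbers: "hand": the finger opening in m, from 0 to 0.0854; "x", "y", "z": the shift along the tool's x, y, z in m; "roll": the turn about the tool's y in rad. A call has 1 to 5 rows; each row shifts and turns the commanded pose from where the row before left it, along the tool's axes as they then stand; what a row does not reach is not made up. A row lasts 1/8 s, in which the tool goes at most 62.5 mm and 10.7 degrees, less where a joint would pass 70% of its speed; a pose out of reach is approached as far as the arm can. A call is refused whole if a number of a shift passes 0.0625 or a number of a turn 0.188, either way. A call with a gripper value outside its range is refused whole. The fingers move at their own pace and stop on an object; "newtons" is the grip in N (left out, the last holds). Time passes only in rows, so rows that do not move let the fingers close. It gives the time, the measured TCP pose, the force and the opening at its end, in the units of the state.
- ctrl.read_state(): the state, without advancing time (a new reading comes with each control period).
- ctrl.get_image(name): name is "scene" or "side" or "wrist"; returns a dict with "pixels" (400x640x3 uint8, red, green, blue), "vertical_fov" (degrees; the focal length in pixels is half the picture's height over the tangent of half this angle, whatever the lens; pixels are square), "cx", "cy" (the principal point, pixels), "cam_to_world" (4x4, takes a point from camera to world coordinates). Camera axes: x right, y down, z forward; pixel columns grow to the right and rows downward; lengths in mm; the calibration is good to about 2 mm. A picture is of the moment at which its call begins. There is no depth.
- ctrl.finish_job(): hands the job in, once; it reports no verdict.
Trained networks look in a picture, given as the dict that the camera call returned (one of the last four; its "shot" number tells which), for a name from the list of things; names that differ only in an ending like _2 or _b are one class to them, and where a whole thing is asked for, a point or a joint stands for the part that bears it (a point fixed in the world has none). Each returns a list of dicts, best first, with "p" (0 to 1); they miss things now and then, are a little off and sometimes report something else, mostly with a low value. They report only what shows in the picture. A call takes as long as a camera call. They do not tell look-alikes from the thing itself.
- ctrl.regions_of(picture, target): "region" (400x640 bool, what is visible of it) and "uv" ([column, row] in pixels, amid what is visible of it).
- ctrl.landmark_of(picture, target): "uv" ([column, row] in pixels: a listed point, or the origin of a listed thing).
The state is a dict: "time_s": time; "q": joint angles; "qd": joint speeds; "tau": joint torques, N m; "eef_pos": TCP position; "tool_rot": TCP orientation; "contact_force": force on the tool from outside, world axes, zero at the start; "wrist_torque": the same for the moment, N m; "width": finger opening in mm.
Only numpy, scipy, OpenCV 4.12 (cv2) and the standard library are available. Lean on these libraries where they do the work, as an engineer would, in place of code of your own. Each camera call takes 0.05 s, during which the arm holds its last target.

## Working session

There is one attempt and no reset: what is moved stays moved. The work goes in short steps, Python scripts to look and compute and a tool call to move; the robot and the scene stay as the last step left them, time stands still between calls to the robot, and variables do not carry over. Pictures are saved under pics/ and viewed, and the job is handed in when it is done.

Besides the shell and the picture viewer there is one more tool, called after "Request:" by a JSON object that holds its "op" and its "data", one argument or row to a line. jog_arm: Moves the arm, as the interface text tells. Its arguments: {"type":"object","properties":{"motion":{"type":"array"},"newtons":{"type":"number"}},"required":["motion"]}

```bash
ls; mkdir -p pics
python3 - <<'E'
from cell import ctrl
import cv2,numpy as np
s=ctrl.read_state();print(s, ctrl.grip_depth)
for n in ["scene","side","wrist"]:
    im=ctrl.get_image(n);cv2.imwrite(f"pics/{n}0.png",im["pixels"][...,::-1]);print(n,im["vertical_fov"],im["cx"],im["cy"],np.round(im["cam_to_world"],3).tolist())
E
```

```text
pics
{'time_s': 0.0, 'q': array([-1.39080906,  0.38386007,  0.04384049,  1.59957797, -0.01790324,
        1.16118469, -0.04990416]), 'qd': array([-0.00089956, -0.00094375, -0.00125077, -0.00199155, -0.00130344,
        0.00062684, -0.00064604]), 'tau': array([-6.89409831e-05, -4.33469224e+01,  1.02437977e+00, -2.49507469e+01,
        1.05382770e-02,  1.13146970e-02,  3.80812907e-06]), 'eef_pos': array([177.99915255, 624.17478876, 229.86921132]), 'tool_rot': array([-0.69937078,  0.70122905, -0.09795229,  0.09779411]), 'contact_force': array([-1.20496184,  0.56872871,  0.65630425]), 'wrist_torque': array([-0.00739158,  0.00370807, -0.02130044]), 'width': 85.19944355091181} 18.700000000000003
scene 54.55534246130553 317.3864609005851 204.56526908544126 [[-0.82, -0.246, 0.518, 52.16], [-0.573, 0.388, -0.722, 570.056], [-0.023, -0.888, -0.459, 446.284], [0.0, 0.0, 0.0, 1.0]]
side 54.34750564361723 319.3953614451676 206.6775234095848 [[-0.837, -0.239, 0.492, 69.344], [-0.547, 0.38, -0.746, 615.774], [-0.009, -0.894, -0.449, 451.194], [0.0, 0.0, 0.0, 1.0]]
wrist 65.1116731474763 321.46006767831534 204.1369267172398 [[0.274, 0.912, 0.304, 100.146], [0.962, -0.259, -0.088, 647.806], [-0.001, 0.317, -0.949, 372.674], [0.0, 0.0, 0.0, 1.0]]
```

View pics/scene0.png

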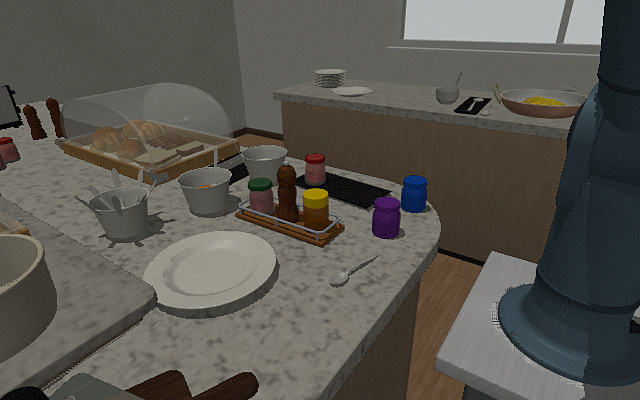

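View pics/side0.png

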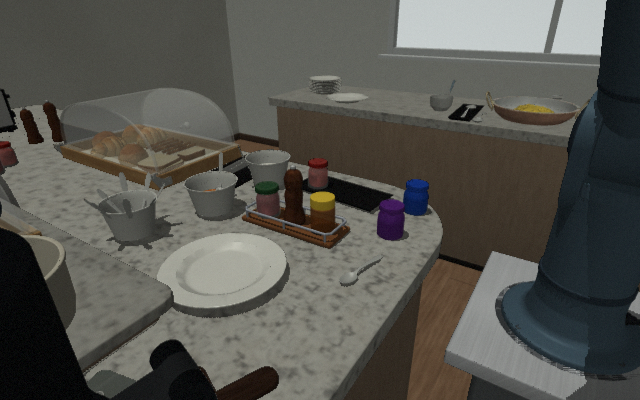

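View pics/wrist0.png

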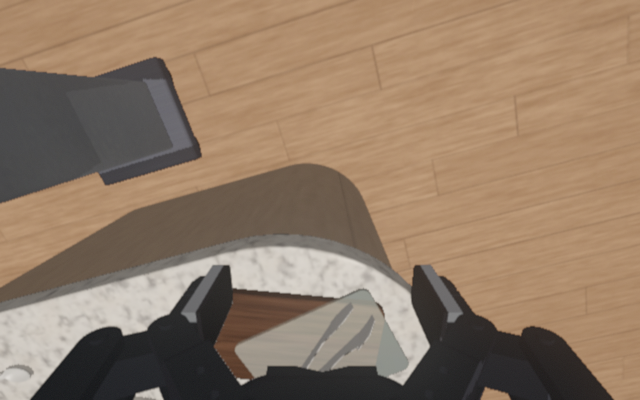

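The rack at about (290,220) holds the green jar (261,196), the mill (287,193) and the honey jar (315,208). The red jar stands on the black tray at (315,168). Look-alikes: the blue jar (414,193), the purple jar (386,217), another red jar at the far left (8,150) and other mills at (40,120).

```bash
cat > h.py <<'E'
from cell import ctrl
import cv2,numpy as np
def f(im): return 200/np.tan(np.radians(im["vertical_fov"])/2)
def ray(im,uv):
    d=np.array([(uv[0]-im["cx"])/f(im),(uv[1]-im["cy"])/f(im),1.]);T=im["cam_to_world"]
    return T[:3,3],T[:3,:3]@d
def onz(im,uv,z):
    o,d=ray(im,uv);return o+d*(z-o[2])/d[2]
def proj(im,P):
    T=im["cam_to_world"];p=(np.atleast_2d(P)-T[:3,3])@T[:3,:3]
    return np.c_[im["cx"]+f(im)*p[:,0]/p[:,2],im["cy"]+f(im)*p[:,1]/p[:,2]]
def save(im,n,crop=None,k=1):
    a=im["pixels"][...,::-1]
    if crop: a=a[crop[1]:crop[3],crop[0]:crop[2]]
    cv2.imwrite("pics/"+n,cv2.resize(a,None,fx=k,fy=k,interpolation=cv2.INTER_CUBIC))
Z0=dict(rack=0,tray=0,plate=0,green_jar=12,mill=12,honey_jar=12,red_jar=3)
E
python3 - <<'E'
from h import *
for n in ["scene","side"]:
    im=ctrl.get_image(n)
    save(im,n+"c.png",(130,130,450,310),2.5)
    for k,z in Z0.items():
        print(n,k)
        for r in ctrl.landmark_of(im,k)[:3]:
            print("  L",round(r["p"],2),np.round(r["uv"],1),np.round(onz(im,r["uv"],z)[:2],1))
        for r in ctrl.regions_of(im,k)[:3]:
            ys,xs=np.where(r["region"]);print("  R",round(r["p"],2),np.round(r["uv"],1),xs.min(),xs.max(),ys.min(),ys.max())
E
```

```text
scene rack
  L 0.73 [289.7 222.5] [558.4 -24.6]
  R 0.62 [295.5 225.6] 235 344 197 246
scene tray
  L 0.66 [340.6 192.3] [ 544.5 -224.5]
  R 0.91 [350.4 193.2] 295 390 172 208
scene plate
  L 0.71 [212.2 268.8] [572.9 195.6]
  L 0.17 [317.1 227.2] [492.9 -41.4]
  R 0.65 [211.2 266.4] 143 275 231 308
  R 0.61 [316.1 209.3] 303 329 188 230
  R 0.43 [294.  226.7] 235 343 197 246
scene green_jar
  L 0.58 [257.7 210.9] [644.1 -10.8]
  R 0.93 [259.6 196.7] 248 275 178 215
scene mill
  L 0.74 [290.3 217.3] [558.7 -28.2]
  R 0.63 [288.8 193. ] 276 298 161 222
scene honey_jar
  L 0.86 [315.7 225.8] [487.1 -28.2]
  R 0.7 [316.7 206.7] 302 328 188 229
scene red_jar
  L 0.97 [384.2 232.9] [353.5 -96. ]
  L 0.94 [409.8 210.8] [ 347.3 -219.8]
  L 0.76 [316.  183.1] [ 630.8 -233.3]
  R 0.6 [384.  217.4] 372 400 196 238
  R 0.59 [314.2 169.2] 304 326 153 185
  R 0.59 [413.8 191.9] 402 427 174 211
side rack
  L 0.72 [294.7 222.4] [568.4 -32.5]
  R 0.59 [298.5 227.5] 242 349 201 248
side tray
  L 0.66 [296.4 223.9] [560.6 -28.7]
  L 0.57 [342.3 191.7] [ 561. -246.]
  R 0.7 [354.7 193.9] 303 391 178 210
side plate
  L 0.62 [222.9 271.7] [569.  201.5]
  R 0.73 [221.2 269.9] 157 286 232 307
side green_jar
  L 0.74 [269.8 211.6] [639.5 -26.8]
  R 0.74 [270.5 198. ] 255 280 181 216
side mill
  L 0.97 [293.3 219. ] [567.8 -26.9]
  R 0.75 [292.4 195.6] 283 304 164 223
side honey_jar
  L 0.62 [322.6 228.3] [485.3 -26.7]
  R 0.88 [323.4 210.6] 310 334 191 232
side red_jar
  L 0.8 [320.5 185.7] [ 631.6 -243.1]
  L 0.58 [413.1 209.5] [ 352.6 -241.1]
  L 0.58 [391.4 234.6] [348.4 -98.2]
  R 0.95 [389.2 219. ] 376 404 199 240
  R 0.82 [318.6 172.9] 308 328 158 188
  R 0.59 [414.2 198.2] 403 428 179 214
```

```bash
ls pics
```

```text
scene0.png
scenec.png
side0.png
sidec.png
wrist0.png
```

View pics/scenec.png

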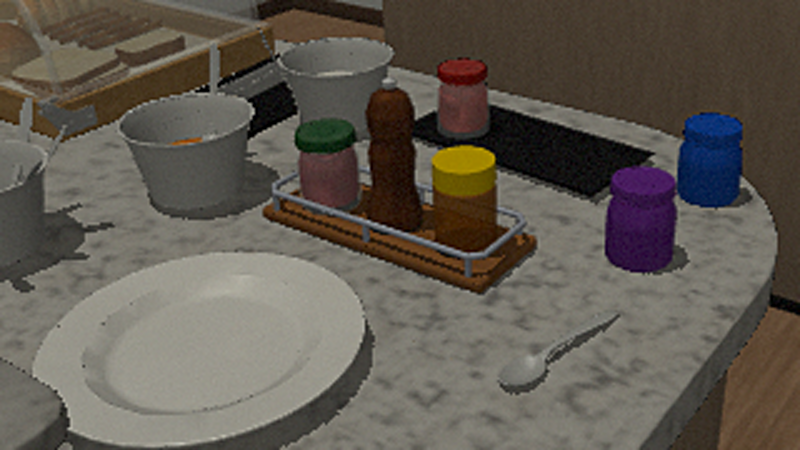

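View pics/sidec.png

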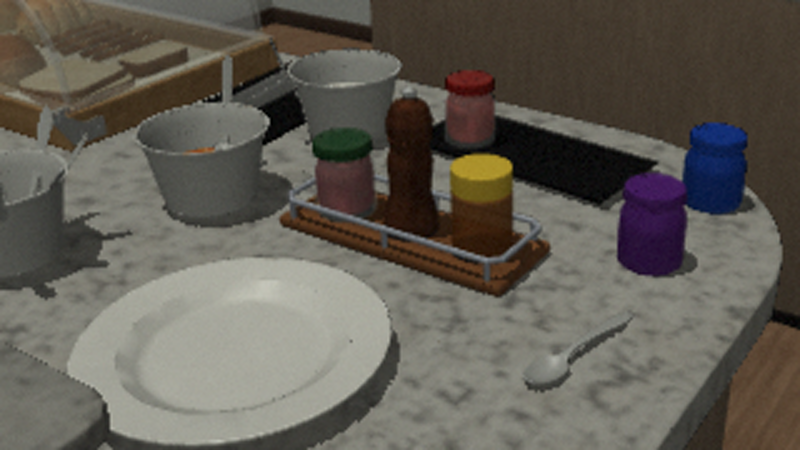

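```bash
cat >> h.py <<'E'
from scipy.spatial.transform import Rotation as Ro
def pose():
    s=ctrl.read_state();q=s["tool_rot"];return s,s["eef_pos"],Ro.from_quat(q,scalar_first=True).as_matrix()
def go(target,yaw=None):
    s,p,R=pose();d=R.T@(np.array(target)-p);print("t",round(s["time_s"],2),"tcp",np.round(p,1),"shift tool mm",np.round(d,1),"w",round(s["width"],1))
    z=R[:,2];a=np.degrees(np.arctan2(z[1],z[0]));print("jaw axis deg",round(a,2),"tilt",np.round(np.degrees(np.arccos(-R[2,1])),2))
E
python3 - <<'E'
from h import *
s,p,R=pose();print(np.round(R,3))
im=ctrl.get_image("wrist");T=im["cam_to_world"];print(np.round(R.T@(T[:3,3]-p),1),np.round(R.T@T[:3,:3],3))
go([480,-30,330])
E
```

```text
[[ 0.962 -0.     0.274]
 [-0.274  0.     0.962]
 [-0.    -1.     0.   ]]
[ -81.4 -142.7    0.9] [[-0.     0.949  0.317]
 [-0.001 -0.317  0.949]
 [ 1.    -0.     0.001]]
t 1.7 tcp [178.2 625.1 231.2] shift tool mm [ 469.8  -98.7 -547.3] w 85.3
jaw axis deg 74.09 tilt 0.0
```

Request:
{"op": "jog_arm", "data": {
  "motion": [
    {"y": -0.05,"roll": -0.14},
    {"y": -0.05,"roll": -0.138},
    {"x": 0.03,"z": -0.055},
    {"x": 0.03,"z": -0.055},
    {"x": 0.03,"z": -0.055}
  ]
}}

```text
invalid input at $.motion[0]: expected keys hand, x, y, z, roll
```

Request:
{"op": "jog_arm", "data": {
  "motion": [
    {"x": 0.03,"z": -0.055},
    {"x": 0.03,"z": -0.055},
    {"x": 0.03,"z": -0.055},
    {"x": 0.03,"z": -0.055},
    {"x": 0.03,"z": -0.055}
  ]
}}

```text
invalid input at $.motion[0]: expected keys hand, x, y, z, roll
```

Run:
```python
from h import *
go([440,-28,330])
```

```text
t 1.7 tcp [178.2 625.1 231.2] shift tool mm [ 430.8  -98.7 -556.3] w 85.3
jaw axis deg 74.09 tilt 0.0
```

Request:
{"op": "jog_arm", "data": {
  "motion": [
    {"hand": 0.085,"x": 0,"y": -0.05,"z": 0,"roll": -0.14},
    {"hand": 0.085,"x": 0,"y": -0.05,"z": 0,"roll": -0.138},
    {"hand": 0.085,"x": 0.026,"y": 0,"z": -0.055,"roll": 0},
    {"hand": 0.085,"x": 0.026,"y": 0,"z": -0.055,"roll": 0},
    {"hand": 0.085,"x": 0.026,"y": 0,"z": -0.055,"roll": 0}
  ]
}}

```text
time_s: 2.33
eef_pos: [257.2, 458.4, 331.6]
tool_rot: [0.707, -0.707, -0.0, -0.0]
contact_force: [1.0, 0.5, -0.0]
width: 84.8
```

Request:
{"op": "jog_arm", "data": {
  "motion": [
    {"hand": 0.085,"x": 0.026,"y": 0,"z": -0.06,"roll": 0},
    {"hand": 0.085,"x": 0.026,"y": 0,"z": -0.06,"roll": 0},
    {"hand": 0.085,"x": 0.026,"y": 0,"z": -0.06,"roll": 0},
    {"hand": 0.085,"x": 0.026,"y": 0,"z": -0.06,"roll": 0},
    {"hand": 0.085,"x": 0.026,"y": 0,"z": -0.06,"roll": 0}
  ]
}}

```text
time_s: 2.95
eef_pos: [381.3, 171.4, 331.7]
tool_rot: [0.708, -0.707, -0.0, -0.0]
contact_force: [1.6, 0.7, -0.3]
width: 84.9
```

Run:
```python
from h import *
go([440,-28,330])
```

```text
t 2.95 tcp [381.3 171.4 331.7] shift tool mm [  58.7    1.5 -199.4] w 84.9
jaw axis deg 90.01 tilt 0.1
```

Request:
{"op": "jog_arm", "data": {
  "motion": [
    {"hand": 0.085,"x": 0,"y": -0.04,"z": -0.06,"roll": 0},
    {"hand": 0.085,"x": 0,"y": -0.03,"z": -0.06,"roll": 0},
    {"hand": 0.085,"x": 0.02,"y": 0,"z": -0.06,"roll": 0},
    {"hand": 0.085,"x": 0.01,"y": 0,"z": -0.05,"roll": 0},
    {"hand": 0.085,"x": 0,"y": 0,"z": 0,"roll": 0}
  ]
}}

```text
time_s: 3.58
eef_pos: [410.7, -48.8, 394.5]
tool_rot: [0.708, -0.706, 0.003, -0.004]
contact_force: [0.1, 1.0, -0.7]
width: 85.1
```

Run:
```python
from h import *
im=ctrl.get_image("wrist");save(im,"w1.png",None,1.25)
go([440,-28,330])
for k,z in Z0.items():
        print(k)
        for r in ctrl.landmark_of(im,k)[:3]:
            print("  L",round(r["p"],2),np.round(r["uv"],1),np.round(onz(im,r["uv"],z)[:2],1))
        for r in ctrl.regions_of(im,k)[:3]:
            ys,xs=np.where(r["region"]);print("  R",round(r["p"],2),np.round(r["uv"],1),xs.min(),xs.max(),ys.min(),ys.max())
```

```text
t 3.62 tcp [410.5 -45.7 394.2] shift tool mm [29.4 64.3 17.7] w 85.1
jaw axis deg 89.71 tilt 0.13
rack
  L 0.66 [335.9 232.7] [566.3 -21. ]
  R 0.23 [341.  286.2] 324 357 268 306
tray
  L 0.74 [220.8 230.1] [ 558.6 -234.9]
  L 0.18 [458.7 230.5] [564.4 207.9]
  R 0.87 [218.3 215.9] 183 250 162 295
plate
  L 0.64 [457.1 231.3] [566.  205.1]
  R 0.86 [466.5 226.8] 397 531 170 292
green_jar
  L 0.71 [336.1 263. ] [623.2 -20.9]
  R 0.94 [338.7 287.4] 324 357 268 307
  R 0.28 [465.7 227.5] 397 531 170 291
mill
  L 0.58 [339.8 234.3] [564.2 -14.5]
  R 0.76 [338.9 253.4] 323 352 225 278
honey_jar
  L 0.94 [336.4 194.6] [488.4 -21.1]
  R 0.58 [333.3 203.9] 319 354 180 226
red_jar
  L 0.91 [289.7 121.5] [364.2 -98.4]
  L 0.81 [225.2 272.4] [ 646.3 -235.3]
  L 0.62 [204.2 116.8] [ 355.3 -238.5]
  R 0.94 [191.3 115.6] 165 218 98 137
  R 0.81 [285.3 120.7] 264 304 100 139
  R 0.48 [231.6 264.5] 212 237 259 280
```

View pics/w1.png

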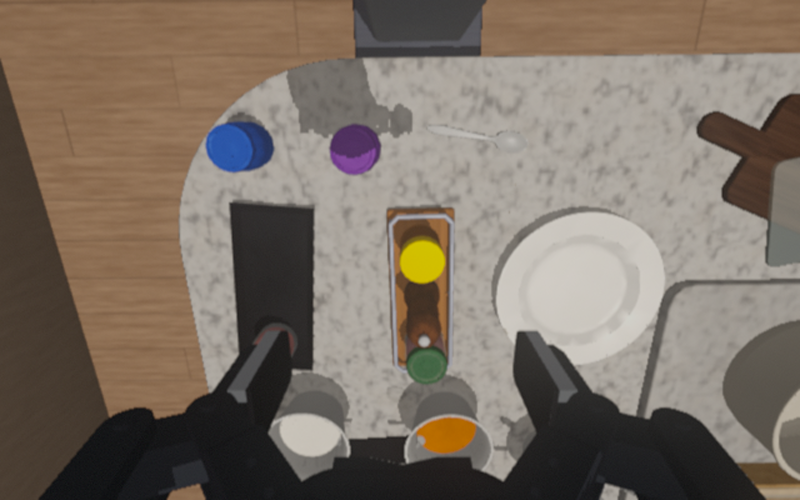

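Run:
```python
from h import *
im=ctrl.get_image("wrist");save(im,"w2.png",(170,155,380,310),3.8)
save(im,"w3.png",(380,155,560,310),3.8)
np.save("w2.npy",im,allow_pickle=True)
```

```text
(no output)
```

View pics/w2.png

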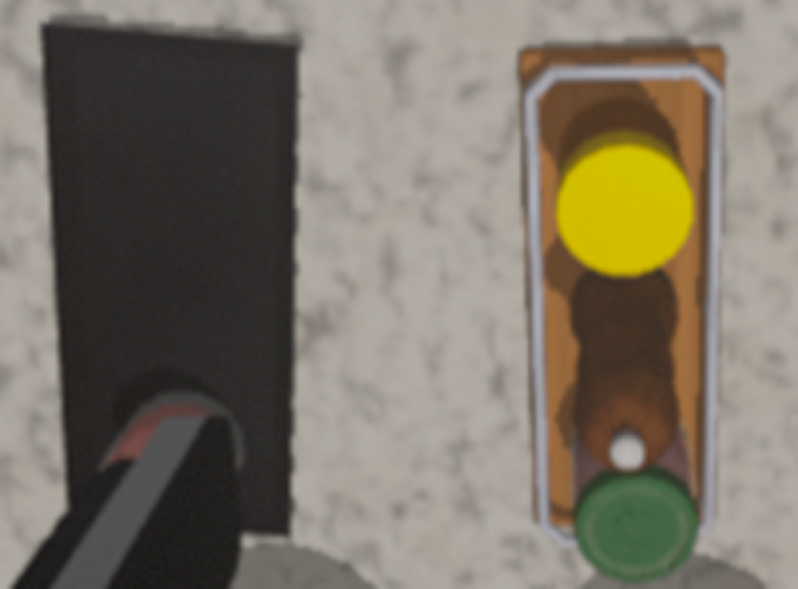

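View pics/w3.png

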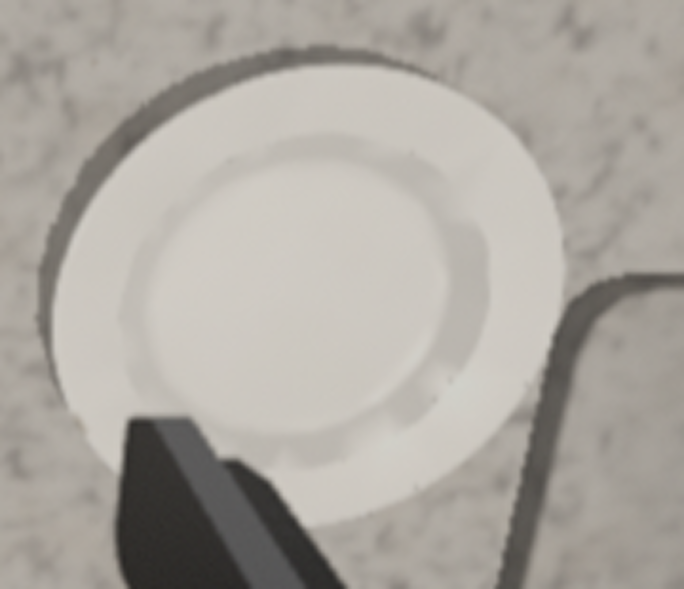

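Run:
```python
from h import *
im=np.load("w2.npy",allow_pickle=True).item()
def P(c,z,off=(170,155)): 
    uv=[(c[0]+.5)/3.8-.5+off[0],(c[1]+.5)/3.8-.5+off[1]];return np.round(onz(im,uv,z)[:2],1)
for n,c,z in [("honey",(625,210),94),("green",(636,525),87),("tip",(627,450),151),("rackFL",(521,48),12),("rackFR",(724,48),12),("railL1",(531,95),33),("railL2",(544,525),33),("railR1",(717,95),33),("railR2",(708,520),33),("railF",(625,72),33),
  ("trayNL",(43,25),12),("trayNR",(298,42),12),("trayFR",(290,535),12),("trayML",(68,500),12)]: print(n,P(c,z))
# plate rim points
pts=[(53,310),(563,270),(310,65),(480,115),(100,180),(540,400),(330,525),(430,505),(190,105)]
A=np.array([P(c,23,(380,155)) for c in pts])
import scipy.optimize as so
r=so.least_squares(lambda v:np.hypot(*(A-v[:2]).T)-v[2],[570,200,120]);print("plate",r.x,np.round(r.fun,1))
```

```text
honey [486.3 -23.2]
green [635.8 -16.1]
tip [560.  -23.8]
rackFL [438.6 -67.1]
rackFR [438.6  23.6]
railL1 [454.9 -62.1]
railL2 [672.6 -58.2]
railR1 [454.9  18.8]
railR2 [669.7  22.5]
railF [444.7 -21.4]
trayNL [ 428.3 -279.2]
trayNR [ 435.9 -166.6]
trayFR [ 692.8 -189.6]
trayML [ 672.  -300.9]
plate [566.34746381 207.02341821 122.15639751] [-2.1 -3.2  1.4 -3.8  2.3  4.6 -5.6  4.8  1.6]
```

Request:
{"op": "jog_arm", "data": {
  "motion": [
    {"hand": 0.085,"x": 0.05,"y": 0.04,"z": 0.01,"roll": 0},
    {"hand": 0.085,"x": 0.05,"y": 0.05,"z": 0.01,"roll": 0},
    {"hand": 0.085,"x": 0.05,"y": 0.05,"z": 0.0,"roll": 0},
    {"hand": 0.085,"x": 0,"y": 0.05,"z": 0.0,"roll": 0},
    {"hand": 0.085,"x": 0,"y": 0,"z": 0,"roll": 0}
  ]
}}

```text
time_s: 5.0
eef_pos: [543.0, -25.2, 212.9]
tool_rot: [-0.706, 0.708, -0.004, -0.004]
contact_force: [-0.5, -0.5, -0.0]
width: 84.9
```

Run:
```python
from h import *
im=ctrl.get_image("wrist");save(im,"w4.png",None,1.25)
go([561,-24,103])
for n in "scene","side":
    i=ctrl.get_image(n);save(i,n+"1.png",(170,60,430,260),3)
```

```text
t 5.05 tcp [545.2 -25.5 216.1] shift tool mm [ 16.3 113.    1.7] w 84.9
jaw axis deg 90.0 tilt 0.27
```

View pics/w4.png

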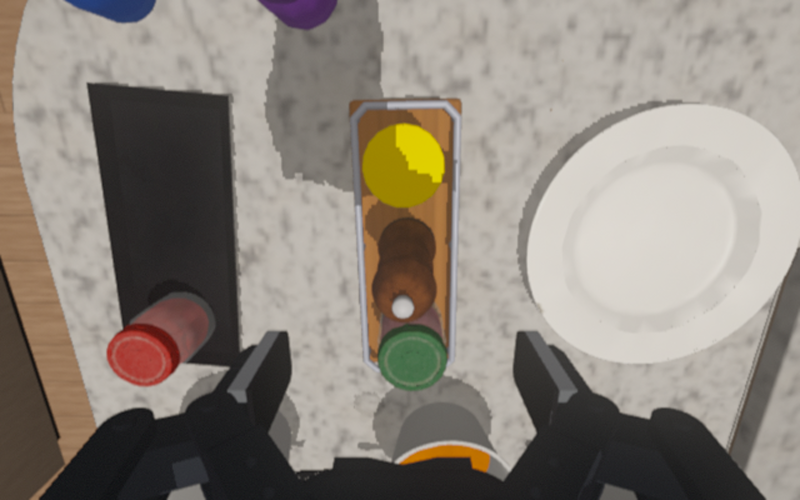

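View pics/scene1.png

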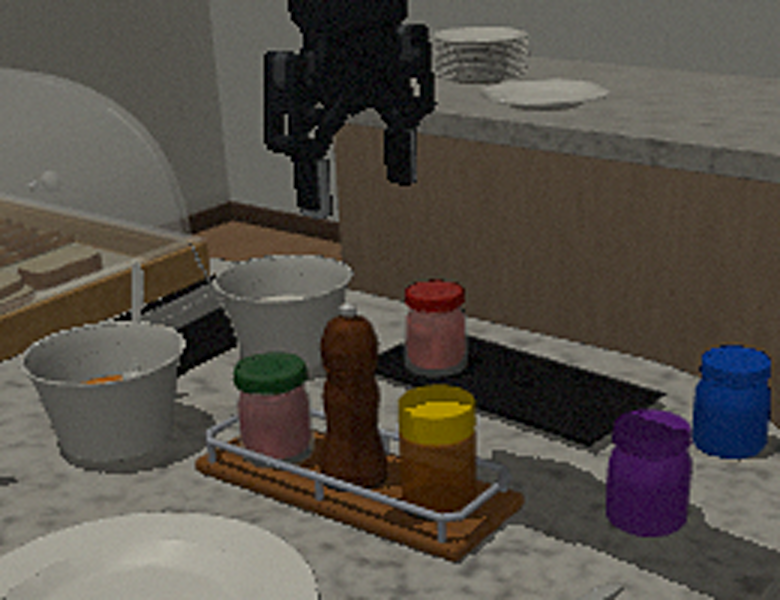

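Run:
```python
from h import *
im=ctrl.get_image("wrist")
for n,c,z in [("tip",(403,307),150),("green",(412,358),87),("honey",(404,165),94),("red",(143,355),78),("rFL",(350,101),12),("rFR",(461,101),12),("tNL",(89,85),12),("tNR",(230,96),12),("tFR",(240,366),12)]:
    print(n,np.round(onz(im,((c[0]+.5)/1.25-.5,(c[1]+.5)/1.25-.5),z),1))
a=im["pixels"][80:300,410:640].astype(np.uint8);cv2.imwrite("pics/pl.png",cv2.resize(a[...,::-1],None,fx=3,fy=3))
pts=[(528,265),(800,212),(667,104),(758,145),(560,168),(650,362),(760,317),(700,353)]
import scipy.optimize as so
A=np.array([onz(im,((u+.5)/1.25-.5,(v+.5)/1.25-.5),23)[:2] for u,v in pts])
r=so.least_squares(lambda v:np.hypot(*(A-v[:2]).T)-v[2],[570,200,120]);print("plate",r.x,np.round(r.fun,1))
pts=[(577,250),(733,215),(640,165),(700,160),(640,320)]
A=np.array([onz(im,((u+.5)/1.25-.5,(v+.5)/1.25-.5),9)[:2] for u,v in pts])
r=so.least_squares(lambda v:np.hypot(*(A-v[:2]).T)-v[2],[570,200,60]);print("well",r.x,np.round(r.fun,1))
go([561,-24,103])
```

```text
tip [570.6 -23.8 150. ]
green [647.5 -16.1  87. ]
honey [493.  -22.9  94. ]
red [ 650.2 -240.8   78. ]
rFL [449.  -67.4  12. ]
rFR [449.   25.1  12. ]
tNL [ 436.8 -281.1   12. ]
tNR [ 445.2 -166.6   12. ]
tFR [ 706.3 -192.8   12. ]
plate [577.93962556 211.06318295 122.41330051] [-2.9 -0.2  5.5 -9.3  3.4 -4.8  7.1  1.1]
well [574.41484533 214.71025754  76.86267039] [-3.9 -5.   1.4  4.   3.5]
t 5.2 tcp [548.3 -25.6 220.3] shift tool mm [ 12.2 117.3   1.4] w 84.9
jaw axis deg 90.0 tilt 0.3
```

View pics/pl.png

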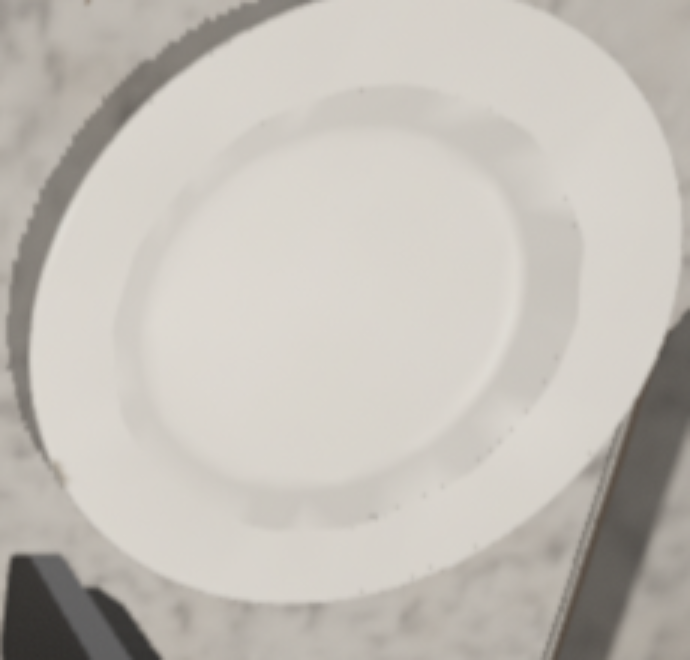

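Request:
{"op": "jog_arm", "data": {
  "motion": [
    {"hand": 0.085,"x": 0.01,"y": 0.02,"z": 0.0,"roll": 0},
    {"hand": 0.085,"x": 0,"y": 0,"z": 0.0,"roll": 0},
    {"hand": 0.085,"x": 0,"y": 0,"z": 0.0,"roll": 0}
  ]
}}

```text
time_s: 5.58
eef_pos: [557.3, -25.4, 199.3]
tool_rot: [0.708, -0.707, -0.001, -0.001]
contact_force: [0.1, 0.6, -0.1]
width: 85.1
```

Run:
```python
from h import *
go([561,-24,103])
im=ctrl.get_image("wrist");np.save("w5.npy",im,allow_pickle=True);save(im,"w5.png",None,1.25)
go([561,-24,103])
```

```text
t 5.58 tcp [557.3 -25.4 199.3] shift tool mm [ 3.4 96.3  1.3] w 85.1
jaw axis deg 90.01 tilt 0.17
t 5.62 tcp [557.3 -25.4 199.1] shift tool mm [ 3.5 96.2  1.3] w 84.8
jaw axis deg 90.01 tilt 0.17
```

View pics/w5.png

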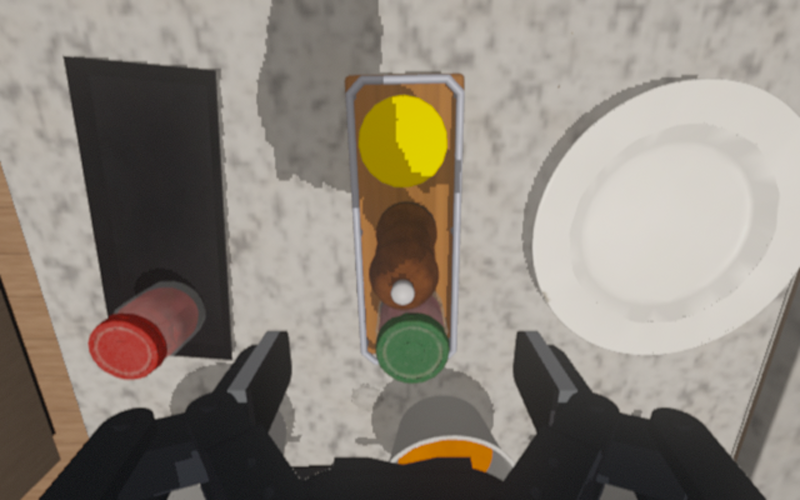

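Run:
```python
from h import *
im=np.load("w5.npy",allow_pickle=True).item()
for n,c,z in [("tip",(403,292),150),("green",(413,348),87),("honey",(403,141),94),("red",(128,346),78),("rFL",(346,75),12),("rFR",(465,75),12),("tNL",(66,58),12),("tNR",(217,70),12),("tFR",(232,359),12)]:
    print(n,np.round(onz(im,((c[0]+.5)/1.25-.5,(c[1]+.5)/1.25-.5),z),1))
g=im["pixels"].astype(int)
# rim
pts=[(533,240),(543,290),(580,333),(650,355),(712,344),(765,305),(560,165),(620,108),(700,80),(760,92)]
import scipy.optimize as so
A=np.array([onz(im,((u+.5)/1.25-.5,(v+.5)/1.25-.5),23)[:2] for u,v in pts])
r=so.least_squares(lambda v:np.hypot(*(A-v[:2]).T)-v[2],[570,200,120]);print("plate",r.x,np.round(r.fun,1))
```

```text
tip [561.2 -23.7 150. ]
green [634.8 -15.8  87. ]
honey [486.1 -23.5  94. ]
red [ 638.3 -234.8   78. ]
rFL [440.7 -66.9  12. ]
rFR [440.6  24.6  12. ]
tNL [ 429.1 -278.6   12. ]
tNR [ 437.3 -165.5   12. ]
tFR [ 693.6 -189.4   12. ]
plate [563.96351159 206.96596435 118.46458634] [ 1.3 -0.6 -2.4  0.1  3.2 -1.6  0.6 -0.2  0.7 -1.1]
```

Request:
{"op": "jog_arm", "data": {
  "motion": [
    {"hand": 0.085,"x": 0.004,"y": 0.03,"z": 0.001,"roll": 0},
    {"hand": 0.085,"x": 0,"y": 0.03,"z": 0.0,"roll": 0},
    {"hand": 0.085,"x": 0,"y": 0.025,"z": 0.0,"roll": 0},
    {"hand": 0.085,"x": 0,"y": 0.011,"z": 0.0,"roll": 0},
    {"hand": 0.085,"x": 0,"y": 0,"z": 0.0,"roll": 0}
  ],
  "newtons": 40
}}

```text
time_s: 6.25
eef_pos: [560.5, -24.3, 101.6]
tool_rot: [0.707, -0.707, 0.0, 0.0]
contact_force: [-0.2, 0.1, 1.0]
width: 85.0
```

Run:
```python
from h import *
go([561,-24,103])
im=ctrl.get_image("wrist");save(im,"w6.png",None,1.25)
```

```text
t 6.25 tcp [560.5 -24.3 101.6] shift tool mm [ 0.5 -1.4  0.3] w 85.0
jaw axis deg 90.01 tilt 0.02
```

View pics/w6.png

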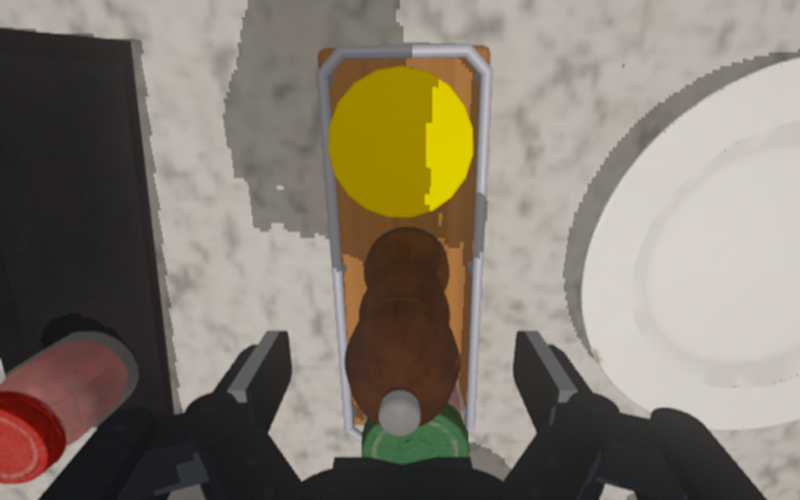

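Request:
{"op": "jog_arm", "data": {
  "motion": [
    {"hand": 0.03,"x": 0,"y": 0,"z": 0,"roll": 0},
    {"hand": 0.03,"x": 0,"y": 0,"z": 0,"roll": 0},
    {"hand": 0.03,"x": 0,"y": 0,"z": 0,"roll": 0},
    {"hand": 0.03,"x": 0,"y": 0,"z": 0,"roll": 0},
    {"hand": 0.03,"x": 0,"y": 0,"z": 0,"roll": 0}
  ],
  "newtons": 40
}}

```text
time_s: 6.92
eef_pos: [561.5, -24.3, 102.3]
tool_rot: [0.707, -0.707, -0.001, -0.001]
contact_force: [-0.4, 0.7, 6.2]
width: 38.9
```

Request:
{"op": "jog_arm", "data": {
  "motion": [
    {"hand": 0.03,"x": 0,"y": 0,"z": 0,"roll": 0},
    {"hand": 0.03,"x": 0,"y": -0.01,"z": 0,"roll": 0},
    {"hand": 0.03,"x": 0,"y": -0.02,"z": 0,"roll": 0},
    {"hand": 0.03,"x": 0,"y": -0.02,"z": 0,"roll": 0},
    {"hand": 0.03,"x": 0,"y": -0.01,"z": 0,"roll": 0}
  ]
}}

```text
time_s: 7.55
eef_pos: [561.7, -24.6, 163.6]
tool_rot: [0.707, -0.707, -0.001, -0.001]
contact_force: [-0.5, -0.3, -2.2]
width: 38.9
```

Run:
```python
from h import *
go([482,-227,103])
im=ctrl.get_image("scene");save(im,"s7.png",(170,60,430,260),3)
im=ctrl.get_image("wrist");save(im,"w7.png")
```

```text
t 7.55 tcp [561.7 -24.6 163.6] shift tool mm [ -79.9   60.3 -202.5] w 38.9
jaw axis deg 90.0 tilt 0.18
```

View pics/s7.png

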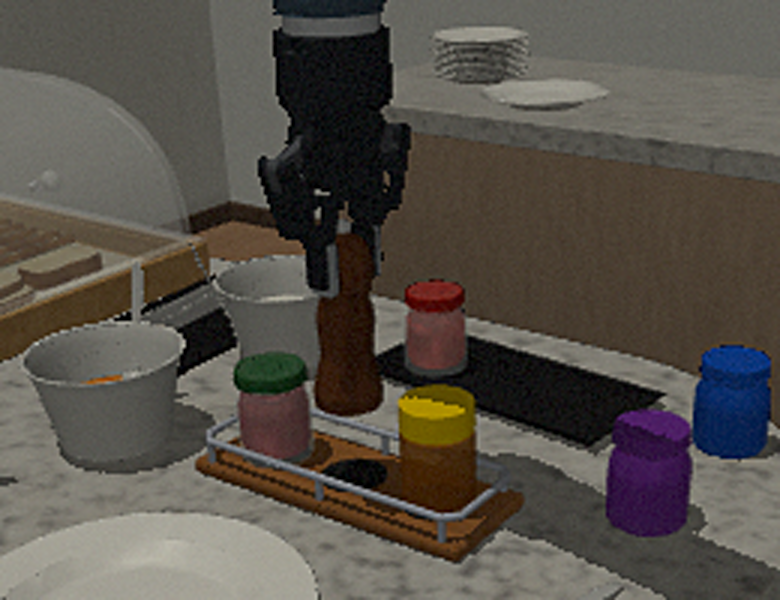

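View pics/w7.png

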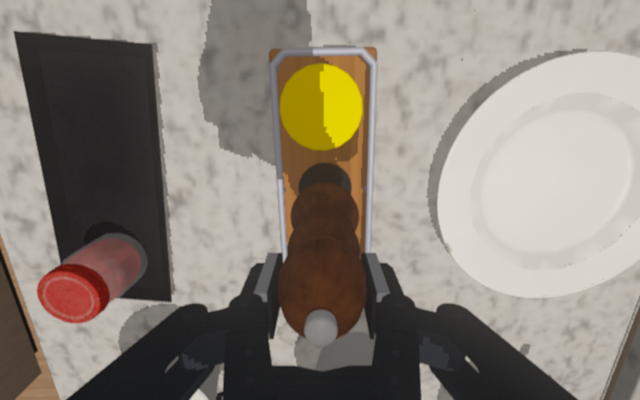

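Request:
{"op": "jog_arm", "data": {
  "motion": [
    {"hand": 0.03,"x": -0.008,"y": 0,"z": -0.025,"roll": 0},
    {"hand": 0.03,"x": -0.018,"y": 0,"z": -0.045,"roll": 0},
    {"hand": 0.03,"x": -0.018,"y": 0,"z": -0.045,"roll": 0},
    {"hand": 0.03,"x": -0.018,"y": 0,"z": -0.045,"roll": 0},
    {"hand": 0.03,"x": -0.018,"y": 0,"z": -0.042,"roll": 0}
  ]
}}

```text
time_s: 8.28
eef_pos: [479.4, -227.6, 161.0]
tool_rot: [0.707, -0.707, 0.0, 0.0]
contact_force: [0.6, -0.6, -1.6]
width: 39.1
```

Request:
{"op": "jog_arm", "data": {
  "motion": [
    {"hand": 0.03,"x": 0,"y": 0.015,"z": 0,"roll": 0},
    {"hand": 0.03,"x": 0,"y": 0.015,"z": 0,"roll": 0},
    {"hand": 0.03,"x": 0,"y": 0.015,"z": 0,"roll": 0},
    {"hand": 0.03,"x": 0,"y": 0,"z": 0,"roll": 0}
  ]
}}

```text
time_s: 8.78
eef_pos: [479.7, -224.4, 114.3]
tool_rot: [0.708, -0.707, 0.001, 0.003]
contact_force: [-1.0, -0.3, -1.1]
width: 39.2
```

Run:
```python
from h import *
go([482,-227,93.3])
im=ctrl.get_image("wrist");save(im,"w8.png")
```

```text
t 8.78 tcp [ 479.7 -224.4  114.3] shift tool mm [ 2.4 21.  -2.7] w 39.2
jaw axis deg 90.16 tilt 0.26
```

View pics/w8.png

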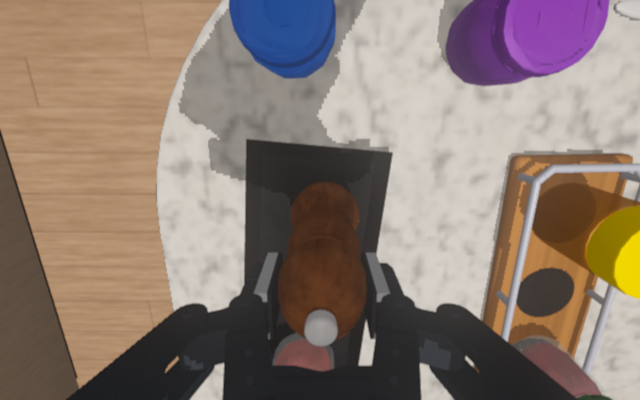

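Request:
{"op": "jog_arm", "data": {
  "motion": [
    {"hand": 0.03,"x": 0.001,"y": 0.01,"z": -0.002,"roll": 0},
    {"hand": 0.03,"x": 0,"y": 0.008,"z": 0,"roll": 0},
    {"hand": 0.03,"x": 0,"y": 0.003,"z": 0,"roll": 0},
    {"hand": 0.03,"x": 0,"y": 0,"z": 0,"roll": 0},
    {"hand": 0.03,"x": 0,"y": 0,"z": 0,"roll": 0}
  ]
}}

```text
time_s: 9.45
eef_pos: [481.8, -228.6, 95.6]
tool_rot: [-0.707, 0.707, 0.0, 0.0]
contact_force: [0.6, 0.2, -1.6]
width: 39.4
```

Request:
{"op": "jog_arm", "data": {
  "motion": [
    {"hand": 0.03,"x": 0,"y": 0.0015,"z": 0,"roll": 0},
    {"hand": 0.03,"x": 0,"y": 0.001,"z": 0,"roll": 0},
    {"hand": 0.03,"x": 0,"y": 0,"z": 0,"roll": 0}
  ]
}}

```text
time_s: 9.82
eef_pos: [482.0, -228.5, 93.4]
tool_rot: [0.707, -0.707, -0.0, -0.0]
contact_force: [-0.5, -0.6, 1.8]
width: 39.2
```

Contact. Release and rise, then go above the honey jar.

Request:
{"op": "jog_arm", "data": {
  "motion": [
    {"hand": 0.06,"x": 0,"y": 0,"z": 0,"roll": 0},
    {"hand": 0.085,"x": 0,"y": 0,"z": 0,"roll": 0},
    {"hand": 0.085,"x": 0,"y": 0,"z": 0,"roll": 0},
    {"hand": 0.085,"x": 0,"y": -0.03,"z": 0,"roll": 0},
    {"hand": 0.085,"x": 0,"y": -0.05,"z": 0,"roll": 0}
  ]
}}

```text
time_s: 10.45
eef_pos: [480.1, -227.5, 172.0]
tool_rot: [0.707, -0.707, 0.002, 0.002]
contact_force: [1.2, 0.4, 1.1]
width: 85.0
```

Run:
```python
from h import *
go([486.3,-23.3,51])
im=ctrl.get_image("wrist");save(im,"w9.png")
```

```text
t 10.45 tcp [ 480.1 -227.5  172. ] shift tool mm [  6.9 121.1 204.1] w 85.0
jaw axis deg 90.02 tilt 0.28
```

View pics/w9.png

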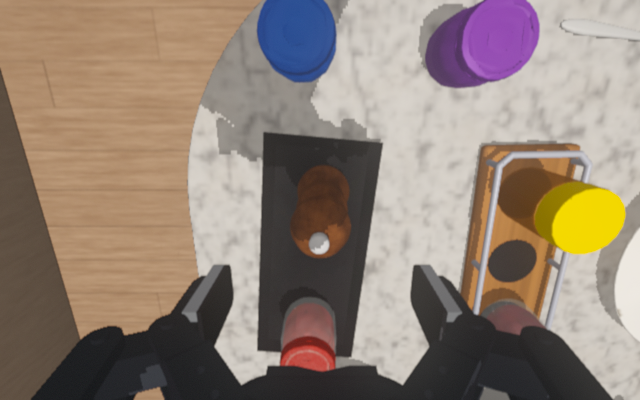

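Request:
{"op": "jog_arm", "data": {
  "motion": [
    {"hand": 0.085,"x": 0.002,"y": 0,"z": 0.045,"roll": 0},
    {"hand": 0.085,"x": 0.002,"y": 0,"z": 0.06,"roll": 0},
    {"hand": 0.085,"x": 0.002,"y": 0,"z": 0.06,"roll": 0},
    {"hand": 0.085,"x": 0.001,"y": 0.02,"z": 0.039,"roll": 0},
    {"hand": 0.085,"x": 0,"y": 0.02,"z": 0,"roll": 0}
  ]
}}

```text
time_s: 11.12
eef_pos: [489.2, -19.3, 132.4]
tool_rot: [0.708, -0.706, -0.003, 0.003]
contact_force: [-0.2, -0.7, -0.1]
width: 85.1
```

Run:
```python
from h import *
im=ctrl.get_image("wrist");save(im,"w10.png")
go([486.3,-23.3,46])
```

```text
t 11.18 tcp [486.7 -21.6 130. ] shift tool mm [-0.1 84.  -1.7] w 84.7
jaw axis deg 90.33 tilt 0.23
```

View pics/w10.png

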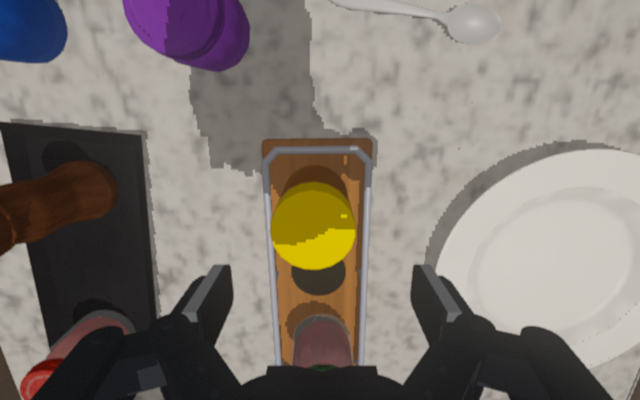

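Run:
```python
from h import *
im=ctrl.get_image("wrist")
g=im["pixels"].astype(int);m=((g[...,0]-g[...,2])>70)&((g[...,1]-g[...,2])>60);m=m.astype(np.uint8)
c=max(cv2.findContours(m,0,1)[0],key=cv2.contourArea);print(cv2.minEnclosingCircle(c))
(cx,cy),_=cv2.minEnclosingCircle(c);print(onz(im,(cx,cy),94))
go([486.3,-23.3,46])
```

```text
((316.3243103027344, 231.5292510986328), 45.24040222167969)
[483.12683285 -23.68872337  94.        ]
t 11.22 tcp [486.6 -23.3 130.9] shift tool mm [ 0.1 84.9  0.1] w 85.4
jaw axis deg 90.15 tilt 0.26
```

Request:
{"op": "jog_arm", "data": {
  "motion": [
    {"hand": 0.085,"x": -0.001,"y": 0.025,"z": 0,"roll": 0},
    {"hand": 0.085,"x": 0,"y": 0.03,"z": 0,"roll": 0},
    {"hand": 0.085,"x": 0,"y": 0.02,"z": 0,"roll": 0},
    {"hand": 0.085,"x": 0,"y": 0.009,"z": 0,"roll": 0},
    {"hand": 0.085,"x": 0,"y": 0,"z": 0,"roll": 0}
  ]
}}

```text
time_s: 11.85
eef_pos: [487.7, -25.1, 49.0]
tool_rot: [-0.707, 0.707, -0.0, 0.0]
contact_force: [0.1, -0.4, 0.0]
width: 84.9
```

Request:
{"op": "jog_arm", "data": {
  "motion": [
    {"hand": 0.045,"x": 0,"y": 0,"z": 0,"roll": 0},
    {"hand": 0.045,"x": 0,"y": 0,"z": 0,"roll": 0},
    {"hand": 0.045,"x": 0,"y": 0,"z": 0,"roll": 0},
    {"hand": 0.045,"x": 0,"y": 0,"z": 0,"roll": 0},
    {"hand": 0.045,"x": 0,"y": 0,"z": 0,"roll": 0}
  ],
  "newtons": 40
}}

```text
time_s: 12.48
eef_pos: [488.6, -24.5, 49.9]
tool_rot: [0.707, -0.707, -0.001, -0.001]
contact_force: [-0.7, -0.7, 6.1]
width: 54.4
```

Request:
{"op": "jog_arm", "data": {
  "motion": [
    {"hand": 0.045,"x": 0,"y": -0.01,"z": 0,"roll": 0},
    {"hand": 0.045,"x": 0,"y": -0.02,"z": 0,"roll": 0},
    {"hand": 0.045,"x": 0,"y": -0.02,"z": 0,"roll": 0},
    {"hand": 0.045,"x": 0,"y": -0.01,"z": 0,"roll": 0},
    {"hand": 0.045,"x": 0,"y": 0,"z": 0,"roll": 0}
  ]
}}

```text
time_s: 13.1
eef_pos: [487.9, -24.1, 109.4]
tool_rot: [0.707, -0.707, -0.001, -0.0]
contact_force: [0.5, -0.4, -1.9]
width: 53.9
```

Run:
```python
from h import *
im=ctrl.get_image("scene");save(im,"s11.png",(170,60,430,260),3)
go([562,-234,120])
```

```text
t 13.15 tcp [487.3 -24.1 108.8] shift tool mm [  74.5  -11.3 -210. ] w 54.1
jaw axis deg 90.04 tilt 0.02
```

View pics/s11.png

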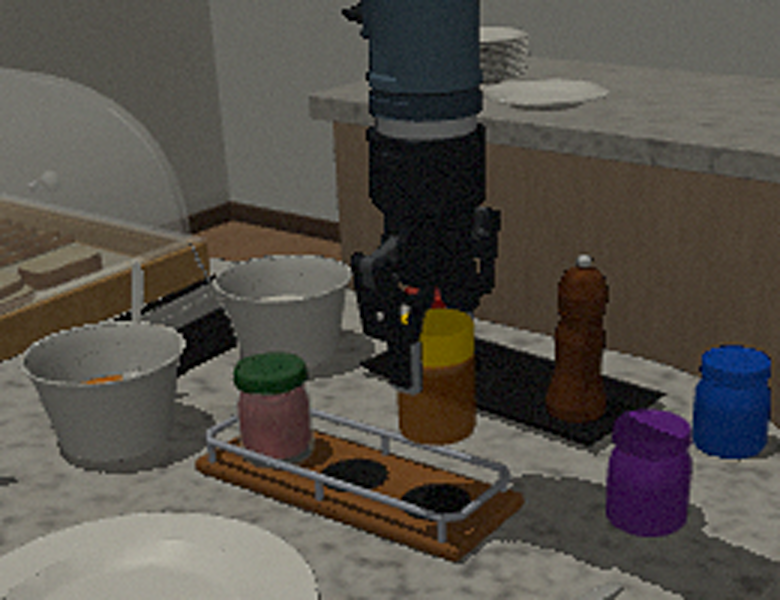

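Request:
{"op": "jog_arm", "data": {
  "motion": [
    {"hand": 0.045,"x": 0.035,"y": 0,"z": -0.02,"roll": 0},
    {"hand": 0.045,"x": 0.04,"y": 0,"z": -0.045,"roll": 0},
    {"hand": 0.045,"x": 0,"y": 0,"z": -0.05,"roll": 0},
    {"hand": 0.045,"x": 0,"y": 0,"z": -0.05,"roll": 0},
    {"hand": 0.045,"x": 0,"y": 0,"z": -0.045,"roll": 0}
  ]
}}

```text
time_s: 13.78
eef_pos: [561.5, -235.9, 107.3]
tool_rot: [0.707, -0.707, 0.001, 0.001]
contact_force: [0.8, -0.4, -1.5]
width: 54.2
```

Request:
{"op": "jog_arm", "data": {
  "motion": [
    {"hand": 0.045,"x": 0,"y": 0.015,"z": 0,"roll": 0},
    {"hand": 0.045,"x": 0,"y": 0.02,"z": 0,"roll": 0},
    {"hand": 0.045,"x": 0,"y": 0.015,"z": 0,"roll": 0},
    {"hand": 0.045,"x": 0,"y": 0.0,"z": 0,"roll": 0},
    {"hand": 0.045,"x": 0,"y": 0.0,"z": 0,"roll": 0}
  ]
}}

```text
time_s: 14.4
eef_pos: [563.1, -233.6, 58.9]
tool_rot: [0.707, -0.707, -0.001, 0.001]
contact_force: [-0.3, -0.1, -1.7]
width: 54.1
```

Run:
```python
from h import *
im=ctrl.get_image("wrist");save(im,"w12.png")
im=ctrl.get_image("scene");save(im,"s12.png",(170,60,430,260),3)
go([562,-234,41])
```

```text
t 14.5 tcp [ 563.5 -234.3   59.6] shift tool mm [-1.5 18.6  0.3] w 54.2
jaw axis deg 90.06 tilt 0.09
```

View pics/w12.png

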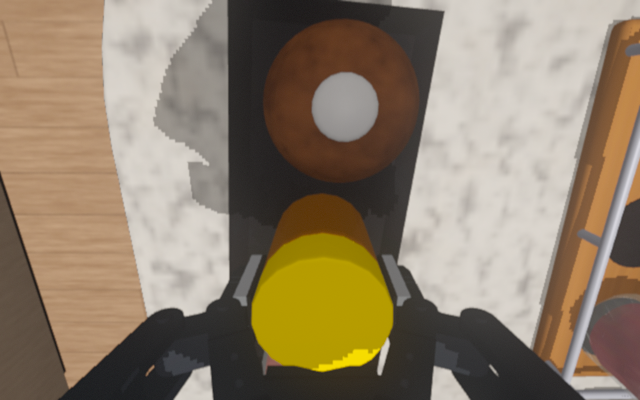

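View pics/s12.png

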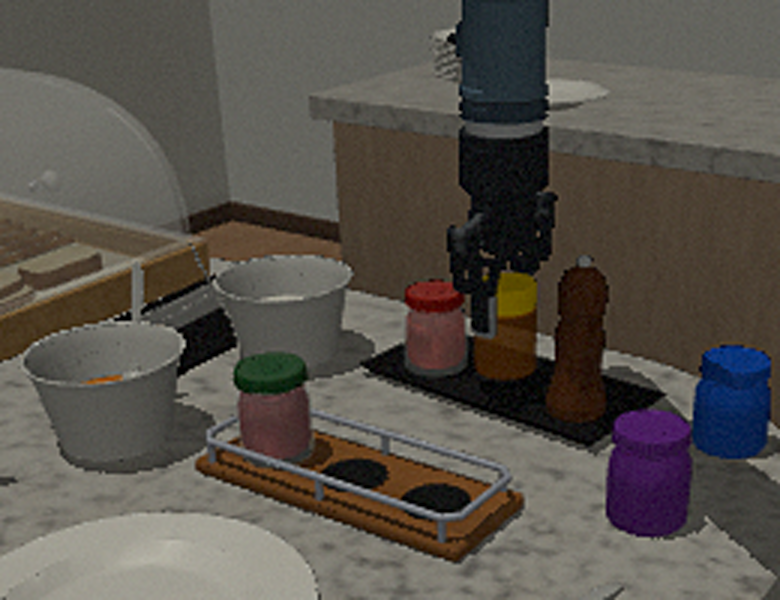

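Request:
{"op": "jog_arm", "data": {
  "motion": [
    {"hand": 0.045,"x": -0.001,"y": 0.008,"z": 0,"roll": 0},
    {"hand": 0.045,"x": 0,"y": 0.007,"z": 0,"roll": 0},
    {"hand": 0.045,"x": 0,"y": 0.003,"z": 0,"roll": 0},
    {"hand": 0.045,"x": 0,"y": 0.0,"z": 0,"roll": 0},
    {"hand": 0.045,"x": 0,"y": 0.0,"z": 0,"roll": 0}
  ]
}}

```text
time_s: 15.12
eef_pos: [561.3, -234.2, 41.1]
tool_rot: [0.707, -0.707, 0.0, 0.0]
contact_force: [-1.9, 1.5, 3.4]
width: 54.1
```

Request:
{"op": "jog_arm", "data": {
  "motion": [
    {"hand": 0.065,"x": 0,"y": 0,"z": 0,"roll": 0},
    {"hand": 0.085,"x": 0,"y": 0,"z": 0,"roll": 0},
    {"hand": 0.085,"x": 0,"y": 0,"z": 0,"roll": 0},
    {"hand": 0.085,"x": 0,"y": -0.03,"z": 0,"roll": 0},
    {"hand": 0.085,"x": 0,"y": -0.05,"z": 0,"roll": 0}
  ]
}}

```text
time_s: 15.75
eef_pos: [560.1, -233.5, 119.7]
tool_rot: [0.707, -0.707, 0.001, 0.002]
contact_force: [0.5, 0.2, 0.5]
width: 84.8
```

Request:
{"op": "jog_arm", "data": {
  "motion": [
    {"hand": 0.085,"x": 0.01,"y": -0.02,"z": 0.03,"roll": 0},
    {"hand": 0.085,"x": 0.02,"y": 0,"z": 0.05,"roll": 0},
    {"hand": 0.085,"x": 0.02,"y": 0,"z": 0.055,"roll": 0},
    {"hand": 0.085,"x": 0.01,"y": 0,"z": 0.055,"roll": 0},
    {"hand": 0.085,"x": 0.01,"y": 0,"z": 0.025,"roll": 0}
  ]
}}

```text
time_s: 16.38
eef_pos: [632.3, -13.4, 140.4]
tool_rot: [0.708, -0.706, -0.002, 0.002]
contact_force: [0.2, 0.5, 0.3]
width: 84.9
```

Request:
{"op": "jog_arm", "data": {
  "motion": [
    {"hand": 0.085,"x": 0,"y": 0,"z": 0,"roll": 0},
    {"hand": 0.085,"x": 0,"y": 0,"z": 0,"roll": 0}
  ]
}}

```text
time_s: 16.62
eef_pos: [631.0, -21.7, 140.9]
tool_rot: [-0.707, 0.708, -0.001, 0.001]
contact_force: [-1.1, -0.4, 1.2]
width: 84.6
```

Run:
```python
from h import *
im=ctrl.get_image("wrist");save(im,"w13.png")
for r in ctrl.regions_of(im,"green_jar")[:2]: print(r["p"],r["uv"])
go([635.5,-16,40])
im=ctrl.get_image("scene");save(im,"s13.png",(170,60,430,260),3)
```

```text
0.82 [323.1, 222.9]
t 16.73 tcp [630.9 -22.7 141.1] shift tool mm [  4.6 101.1   6.8] w 85.3
jaw axis deg 89.76 tilt 0.08
```

View pics/w13.png

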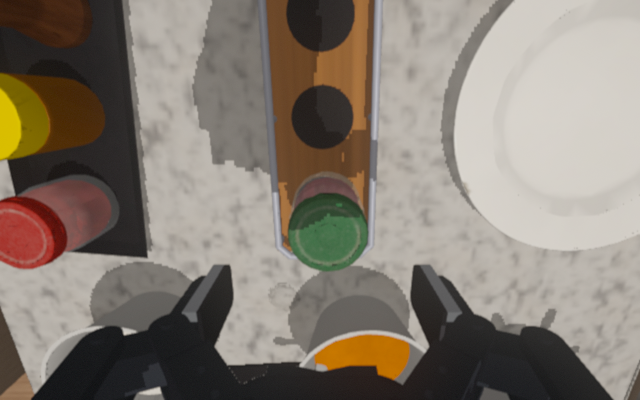

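View pics/s13.png

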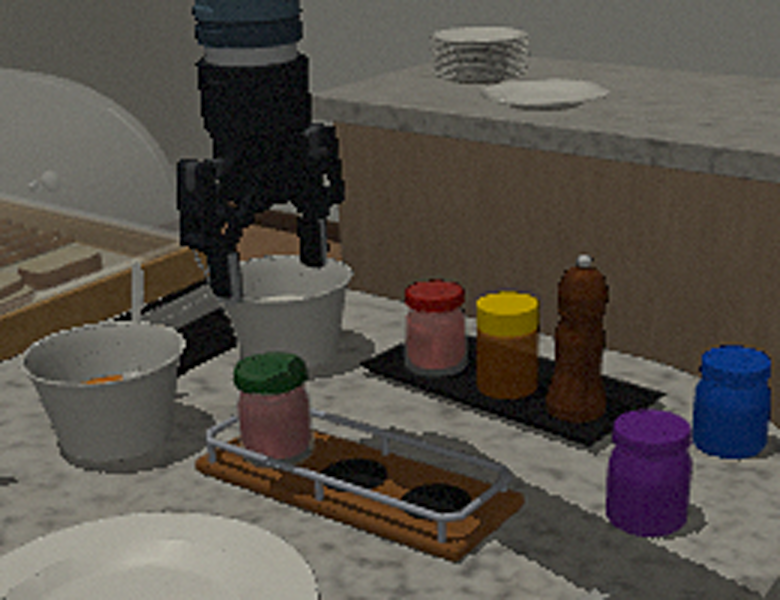

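Run:
```python
from h import *
im=ctrl.get_image("wrist")
for n,c,z in [("green",(327,231),87),("midcircle",(322,116),12),("bowl z80",(360,332),80),("bowlbase",(360,300),20),("traycornerFR",(148,257),12),("red",(30,232),78)]: print(n,np.round(onz(im,c,z),1))
go([635.5,-16,40])
```

```text
green [634.9 -17.6  87. ]
midcircle [563.  -20.6  12. ]
bowl z80 [725.1   8.9  80. ]
bowlbase [738.1  16.4  20. ]
traycornerFR [ 694.  -189.7   12. ]
red [ 638.8 -229.3   78. ]
t 16.82 tcp [631.  -22.  141.1] shift tool mm [  4.4 101.1   6.1] w 85.0
jaw axis deg 89.79 tilt 0.04
```

Request:
{"op": "jog_arm", "data": {
  "motion": [
    {"hand": 0.085,"x": 0.004,"y": 0.03,"z": 0.005,"roll": 0},
    {"hand": 0.085,"x": 0,"y": 0.03,"z": 0,"roll": 0},
    {"hand": 0.085,"x": 0,"y": 0.02,"z": 0,"roll": 0},
    {"hand": 0.085,"x": 0,"y": 0.015,"z": 0,"roll": 0},
    {"hand": 0.085,"x": 0,"y": 0,"z": 0,"roll": 0}
  ]
}}

```text
time_s: 17.45
eef_pos: [634.7, -14.7, 44.8]
tool_rot: [-0.707, 0.707, -0.001, -0.001]
contact_force: [0.2, 0.4, -0.2]
width: 84.9
```

Run:
```python
from h import *
go([635,-17,41])
im=ctrl.get_image("wrist");save(im,"w14.png")
```

```text
t 17.45 tcp [634.7 -14.7  44.8] shift tool mm [ 0.3  3.8 -2.3] w 84.9
jaw axis deg 89.97 tilt 0.13
```

View pics/w14.png

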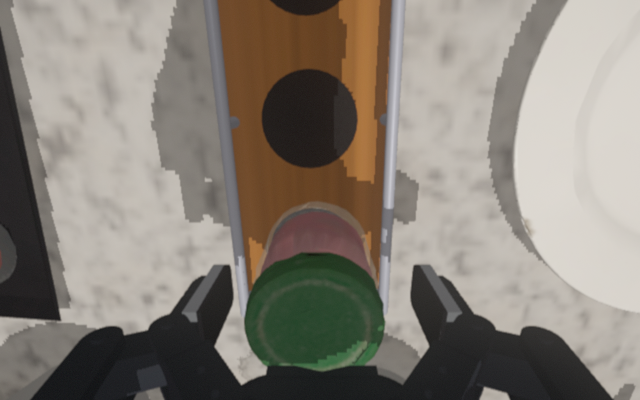

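Request:
{"op": "jog_arm", "data": {
  "motion": [
    {"hand": 0.085,"x": 0,"y": 0.002,"z": -0.002,"roll": 0},
    {"hand": 0.085,"x": 0,"y": 0,"z": 0,"roll": 0},
    {"hand": 0.05,"x": 0,"y": 0,"z": 0,"roll": 0},
    {"hand": 0.05,"x": 0,"y": 0,"z": 0,"roll": 0},
    {"hand": 0.05,"x": 0,"y": 0,"z": 0,"roll": 0}
  ],
  "newtons": 40
}}

```text
time_s: 18.12
eef_pos: [636.2, -16.6, 44.8]
tool_rot: [0.707, -0.707, -0.0, -0.0]
contact_force: [-1.2, -0.4, 5.2]
width: 56.9
```

Request:
{"op": "jog_arm", "data": {
  "motion": [
    {"hand": 0.05,"x": 0,"y": 0,"z": 0,"roll": 0},
    {"hand": 0.05,"x": 0,"y": 0,"z": 0,"roll": 0},
    {"hand": 0.05,"x": 0,"y": 0,"z": 0,"roll": 0}
  ]
}}

```text
time_s: 18.5
eef_pos: [636.2, -16.6, 44.9]
tool_rot: [0.707, -0.707, -0.0, -0.0]
contact_force: [-1.5, -0.1, 6.0]
width: 57.0
```

Request:
{"op": "jog_arm", "data": {
  "motion": [
    {"hand": 0.05,"x": 0,"y": -0.01,"z": 0,"roll": 0},
    {"hand": 0.05,"x": 0,"y": -0.02,"z": 0,"roll": 0},
    {"hand": 0.05,"x": 0,"y": -0.02,"z": 0,"roll": 0},
    {"hand": 0.05,"x": 0,"y": -0.02,"z": 0,"roll": 0},
    {"hand": 0.05,"x": 0,"y": 0,"z": 0,"roll": 0}
  ]
}}

```text
time_s: 19.12
eef_pos: [637.8, -16.7, 116.9]
tool_rot: [0.707, -0.707, -0.002, -0.002]
contact_force: [0.7, 0.6, -2.7]
width: 57.1
```

Run:
```python
from h import *
im=ctrl.get_image("wrist");save(im,"w15.png")
im=ctrl.get_image("scene");save(im,"s15.png",(170,60,430,260),3)
go([566,206,100])
```

```text
t 19.23 tcp [635.5 -16.2 114.2] shift tool mm [-69.5  14.2 222.2] w 57.0
jaw axis deg 90.02 tilt 0.03
```

View pics/s15.png

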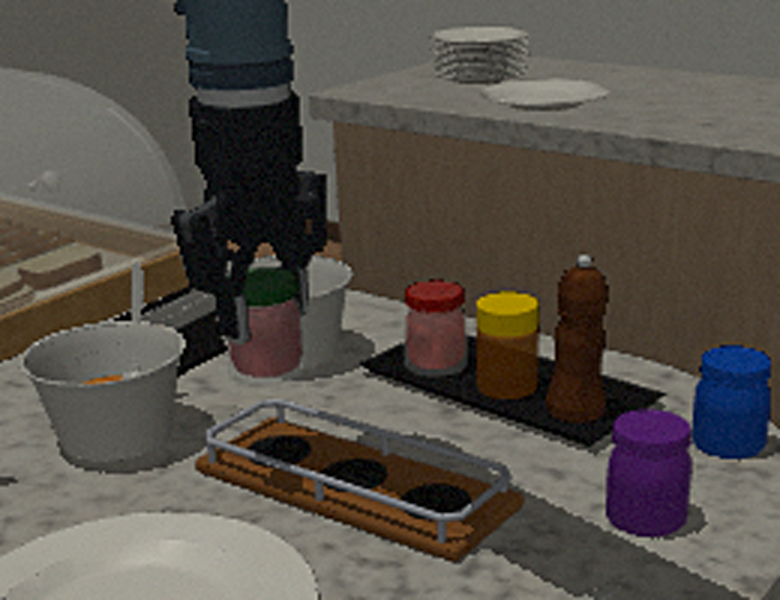

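View pics/w15.png

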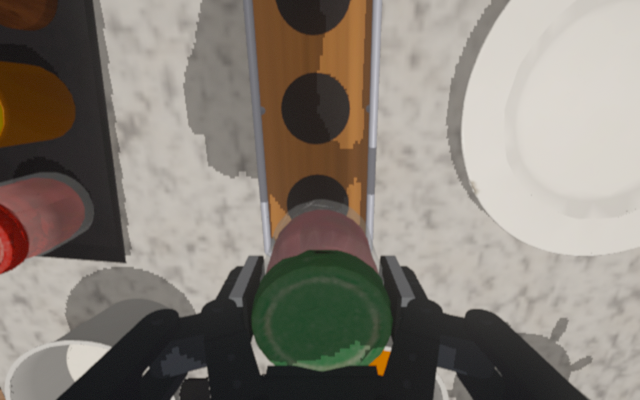

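Request:
{"op": "jog_arm", "data": {
  "motion": [
    {"hand": 0.05,"x": -0.012,"y": 0,"z": 0.025,"roll": 0},
    {"hand": 0.05,"x": -0.017,"y": 0,"z": 0.05,"roll": 0},
    {"hand": 0.05,"x": -0.017,"y": 0,"z": 0.05,"roll": 0},
    {"hand": 0.05,"x": -0.017,"y": 0,"z": 0.05,"roll": 0},
    {"hand": 0.05,"x": -0.006,"y": 0,"z": 0.047,"roll": 0}
  ]
}}

```text
time_s: 19.85
eef_pos: [564.0, 207.4, 112.5]
tool_rot: [-0.707, 0.707, -0.001, -0.002]
contact_force: [0.1, 0.2, -3.2]
width: 56.5
```

Request:
{"op": "jog_arm", "data": {
  "motion": [
    {"hand": 0.05,"x": 0,"y": 0.02,"z": 0,"roll": 0},
    {"hand": 0.05,"x": 0,"y": 0.015,"z": 0,"roll": 0},
    {"hand": 0.05,"x": 0,"y": 0,"z": 0,"roll": 0},
    {"hand": 0.05,"x": 0,"y": 0,"z": 0,"roll": 0}
  ]
}}

```text
time_s: 20.35
eef_pos: [567.1, 203.5, 78.9]
tool_rot: [-0.707, 0.707, -0.001, 0.001]
contact_force: [0.2, 0.4, -2.5]
width: 57.5
```

Run:
```python
from h import *
im=ctrl.get_image("wrist");save(im,"w16.png")
im=ctrl.get_image("side");save(im,"s16.png",(130,130,390,330),3)
go([566,206,42])
```

```text
t 20.45 tcp [567.5 204.4  79.6] shift tool mm [-1.6 37.6  1.6] w 57.0
jaw axis deg 89.88 tilt 0.08
```

View pics/w16.png

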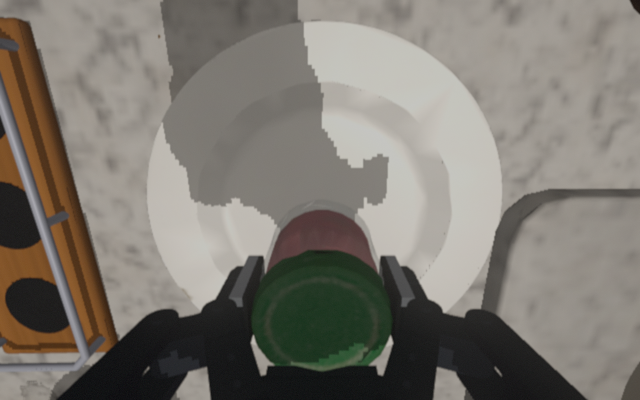

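View pics/s16.png

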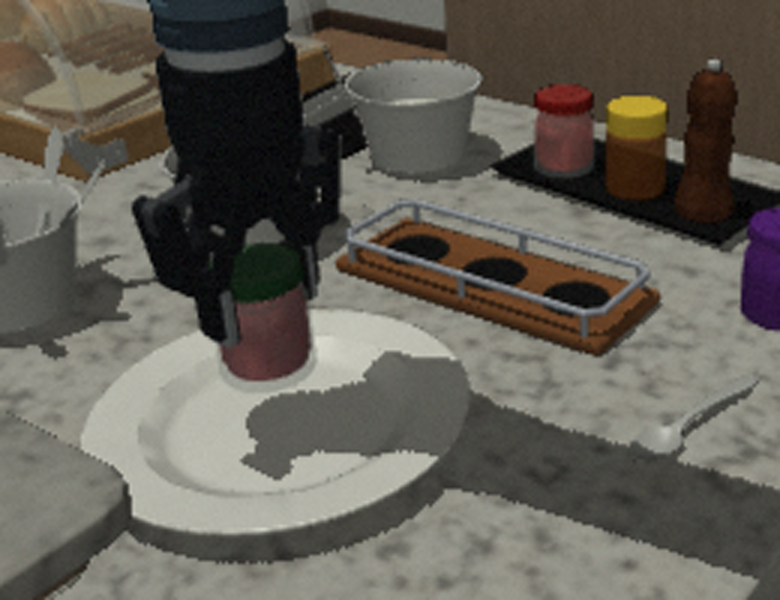

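Run:
```python
from h import *
import scipy.optimize as so
im=ctrl.get_image("wrist")
pts=[(148,190),(503,195),(318,20),(215,50),(430,55),(166,112),(487,125),(155,235)]
A=np.array([onz(im,p,23)[:2] for p in pts])
r=so.least_squares(lambda v:np.hypot(*(A-v[:2]).T)-v[2],[570,200,120]);print("plate",r.x,np.round(r.fun,1))
r=so.least_squares(lambda v:np.hypot(*(A-v[:2]).T)-120,[570,200]);print("plate",r.x,np.round(r.fun,1))
go([566,206,42])
```

```text
plate [562.19617403 207.42940514 118.38786977] [-0.6  1.5 -0.4  2.1 -1.2  0.  -0.9 -0.5]
plate [564.27916557 207.7645028 ] [-1.5 -0.2  0.   2.4 -1.2 -0.1 -1.7 -2. ]
t 20.5 tcp [567.4 204.9  79.6] shift tool mm [-1.5 37.6  1.1] w 57.2
jaw axis deg 89.92 tilt 0.08
```

Target (564.5, 207).

Request:
{"op": "jog_arm", "data": {
  "motion": [
    {"hand": 0.05,"x": -0.003,"y": 0.012,"z": 0.002,"roll": 0},
    {"hand": 0.05,"x": 0,"y": 0.012,"z": 0,"roll": 0},
    {"hand": 0.05,"x": 0,"y": 0.009,"z": 0,"roll": 0},
    {"hand": 0.05,"x": 0,"y": 0.003,"z": 0,"roll": 0},
    {"hand": 0.05,"x": 0,"y": 0,"z": 0,"roll": 0}
  ]
}}

```text
time_s: 21.12
eef_pos: [563.6, 207.5, 42.6]
tool_rot: [-0.707, 0.707, 0.0, 0.0]
contact_force: [0.1, -0.6, -3.5]
width: 57.2
```

Request:
{"op": "jog_arm", "data": {
  "motion": [
    {"hand": 0.05,"x": 0,"y": 0.001,"z": 0,"roll": 0},
    {"hand": 0.05,"x": 0,"y": 0,"z": 0,"roll": 0},
    {"hand": 0.05,"x": 0,"y": 0,"z": 0,"roll": 0}
  ]
}}

```text
time_s: 21.5
eef_pos: [563.7, 207.7, 42.0]
tool_rot: [0.707, -0.707, -0.0, -0.0]
contact_force: [0.2, -0.4, -3.4]
width: 56.9
```

Request:
{"op": "jog_arm", "data": {
  "motion": [
    {"hand": 0.05,"x": 0,"y": 0.0015,"z": 0,"roll": 0},
    {"hand": 0.05,"x": 0,"y": 0,"z": 0,"roll": 0},
    {"hand": 0.05,"x": 0,"y": 0,"z": 0,"roll": 0}
  ]
}}

```text
time_s: 21.88
eef_pos: [563.8, 207.8, 41.7]
tool_rot: [0.707, -0.707, -0.0, 0.0]
contact_force: [-2.6, -0.5, 5.5]
width: 56.9
```

Request:
{"op": "jog_arm", "data": {
  "motion": [
    {"hand": 0.05,"x": 0,"y": 0.001,"z": 0,"roll": 0},
    {"hand": 0.05,"x": 0,"y": 0,"z": 0,"roll": 0},
    {"hand": 0.05,"x": 0,"y": 0,"z": 0,"roll": 0}
  ]
}}

```text
time_s: 22.25
eef_pos: [563.9, 207.8, 41.6]
tool_rot: [0.708, -0.707, 0.0, 0.0]
contact_force: [-5.8, -0.1, 11.3]
width: 56.9
```

Request:
{"op": "jog_arm", "data": {
  "motion": [
    {"hand": 0.07,"x": 0,"y": 0,"z": 0,"roll": 0},
    {"hand": 0.085,"x": 0,"y": 0,"z": 0,"roll": 0},
    {"hand": 0.085,"x": 0,"y": 0,"z": 0,"roll": 0},
    {"hand": 0.085,"x": 0,"y": -0.04,"z": 0,"roll": 0},
    {"hand": 0.085,"x": 0,"y": -0.05,"z": 0,"roll": 0}
  ]
}}

```text
time_s: 22.88
eef_pos: [562.3, 207.3, 128.8]
tool_rot: [-0.706, 0.708, -0.001, -0.001]
contact_force: [1.3, 1.3, 0.8]
width: 85.2
```

Run:
```python
from h import *
go([638,-233,140])
im=ctrl.get_image("wrist");save(im,"w17.png")
for n,z,im in [("wrist",84,im),("scene",84,ctrl.get_image("scene")),("side",84,ctrl.get_image("side"))]:
    for r in ctrl.landmark_of(im,"green_jar")[:1]: print(n,r["p"],np.round(onz(im,r["uv"],9),1))
    for r in ctrl.landmark_of(im,"plate")[:1]: print(n,r["p"],np.round(onz(im,r["uv"],0),1))
```

```text
t 22.88 tcp [562.3 207.3 128.8] shift tool mm [  75.5  -10.5 -440.4] w 85.2
jaw axis deg 90.02 tilt 0.21
wrist 0.82 [564.4 204.4   9. ]
scene 0.66 [568.6 212.8   9. ]
scene 0.81 [570.6 198.7   0. ]
side 0.86 [568.8 199.5   9. ]
side 0.83 [564.3 203.5   0. ]
```

View pics/w17.png

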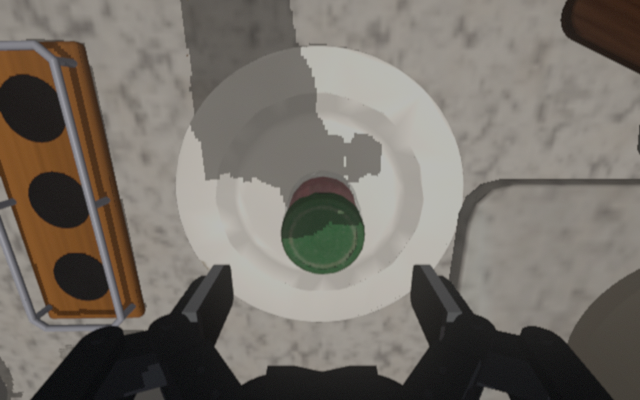

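Request:
{"op": "jog_arm", "data": {
  "motion": [
    {"hand": 0.085,"x": 0.005,"y": -0.01,"z": -0.04,"roll": 0},
    {"hand": 0.085,"x": 0.01,"y": 0,"z": -0.06,"roll": 0},
    {"hand": 0.085,"x": 0.01,"y": 0,"z": -0.06,"roll": 0},
    {"hand": 0.085,"x": 0.01,"y": 0,"z": -0.06,"roll": 0},
    {"hand": 0.085,"x": 0.01,"y": 0,"z": -0.06,"roll": 0}
  ]
}}

```text
time_s: 23.95
eef_pos: [608.2, -73.9, 138.3]
tool_rot: [0.707, -0.707, 0.0, 0.001]
contact_force: [1.2, 0.4, 0.3]
width: 84.9
```

Request:
{"op": "jog_arm", "data": {
  "motion": [
    {"hand": 0.085,"x": 0.01,"y": 0,"z": -0.06,"roll": 0},
    {"hand": 0.085,"x": 0.01,"y": 0,"z": -0.055,"roll": 0},
    {"hand": 0.085,"x": 0.01,"y": 0,"z": -0.045,"roll": 0},
    {"hand": 0.085,"x": 0,"y": 0,"z": 0,"roll": 0},
    {"hand": 0.085,"x": 0,"y": 0,"z": 0,"roll": 0}
  ]
}}

```text
time_s: 24.58
eef_pos: [638.1, -231.7, 138.1]
tool_rot: [0.708, -0.707, 0.001, 0.001]
contact_force: [0.4, 1.0, -0.1]
width: 84.8
```

Run:
```python
from h import *
im=ctrl.get_image("wrist");save(im,"w18.png")
go([638,-233,40])
g=im["pixels"].astype(int);m=((g[...,0]-g[...,1])>70)&((g[...,0]-g[...,2])>70);m=m.astype(np.uint8)
c=max(cv2.findContours(m,0,1)[0],key=cv2.contourArea);(cx,cy),r=cv2.minEnclosingCircle(c);print(cx,cy,r,onz(im,(cx,cy),78))
```

```text
t 24.62 tcp [ 638.5 -230.3  138.1] shift tool mm [-0.3 98.1 -2.9] w 85.1
jaw axis deg 90.11 tilt 0.15
307.69097900390625 225.8822479248047 38.0605354309082 [ 640.60600435 -240.06881468   78.        ]
```

View pics/w18.png

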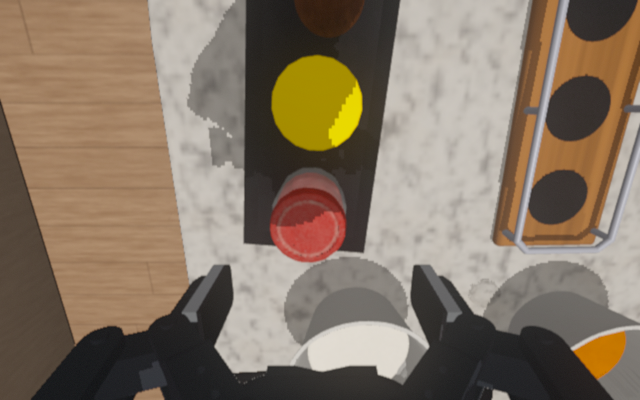

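Request:
{"op": "jog_arm", "data": {
  "motion": [
    {"hand": 0.085,"x": 0.001,"y": 0.03,"z": -0.009,"roll": 0},
    {"hand": 0.085,"x": 0,"y": 0.03,"z": 0,"roll": 0},
    {"hand": 0.085,"x": 0,"y": 0.02,"z": 0,"roll": 0},
    {"hand": 0.085,"x": 0,"y": 0.01,"z": 0,"roll": 0},
    {"hand": 0.085,"x": 0,"y": 0,"z": 0,"roll": 0}
  ]
}}

```text
time_s: 25.25
eef_pos: [639.6, -240.4, 48.8]
tool_rot: [0.707, -0.707, -0.0, 0.001]
contact_force: [0.1, 1.1, 0.4]
width: 85.2
```

Run:
```python
from h import *
im=ctrl.get_image("wrist");save(im,"w19.png")
go([639,-239,36])
```

```text
t 25.3 tcp [ 640.2 -241.1   49.8] shift tool mm [-1.2 13.8  2.1] w 85.1
jaw axis deg 90.05 tilt 0.04
```

View pics/w19.png

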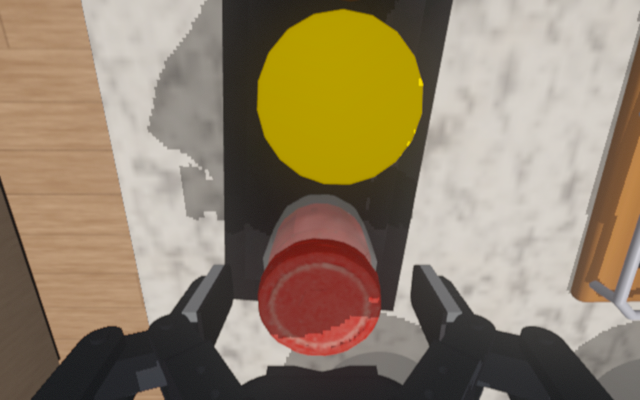

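Request:
{"op": "jog_arm", "data": {
  "motion": [
    {"hand": 0.085,"x": 0,"y": 0.01,"z": 0,"roll": 0},
    {"hand": 0.085,"x": 0,"y": 0.004,"z": 0,"roll": 0},
    {"hand": 0.085,"x": 0,"y": 0,"z": 0,"roll": 0},
    {"hand": 0.085,"x": 0,"y": 0,"z": 0,"roll": 0}
  ]
}}

```text
time_s: 25.8
eef_pos: [639.7, -241.5, 35.5]
tool_rot: [-0.707, 0.707, 0.0, 0.0]
contact_force: [-0.2, 0.3, -0.9]
width: 84.9
```

Run:
```python
from h import *
im=ctrl.get_image("wrist");save(im,"w20.png")
go([639,-239,36])
```

```text
t 25.85 tcp [ 639.8 -241.5   35.6] shift tool mm [-0.8 -0.4  2.5] w 84.8
jaw axis deg 90.01 tilt 0.02
```

View pics/w20.png

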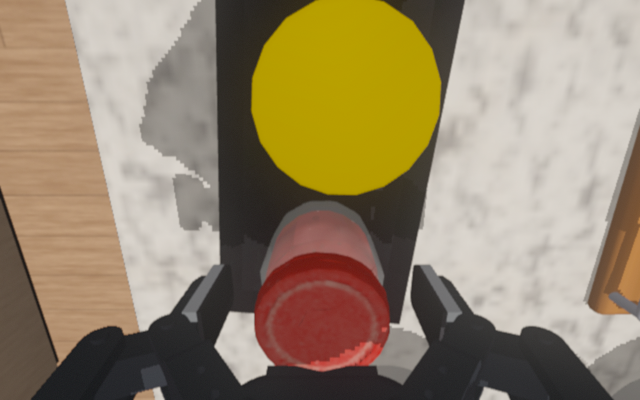

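Request:
{"op": "jog_arm", "data": {
  "motion": [
    {"hand": 0.05,"x": 0,"y": 0,"z": 0,"roll": 0},
    {"hand": 0.05,"x": 0,"y": 0,"z": 0,"roll": 0},
    {"hand": 0.05,"x": 0,"y": 0,"z": 0,"roll": 0},
    {"hand": 0.05,"x": 0,"y": 0,"z": 0,"roll": 0},
    {"hand": 0.05,"x": 0,"y": 0,"z": 0,"roll": 0}
  ],
  "newtons": 40
}}

```text
time_s: 26.48
eef_pos: [639.9, -241.6, 36.4]
tool_rot: [0.707, -0.707, -0.0, -0.0]
contact_force: [-1.9, 0.8, 5.5]
width: 55.6
```

Request:
{"op": "jog_arm", "data": {
  "motion": [
    {"hand": 0.05,"x": 0,"y": -0.01,"z": 0,"roll": 0},
    {"hand": 0.05,"x": 0,"y": -0.02,"z": 0,"roll": 0},
    {"hand": 0.05,"x": 0,"y": -0.025,"z": 0,"roll": 0},
    {"hand": 0.05,"x": 0,"y": -0.025,"z": 0,"roll": 0},
    {"hand": 0.05,"x": 0,"y": 0,"z": 0,"roll": 0}
  ]
}}

```text
time_s: 27.1
eef_pos: [642.2, -243.0, 119.8]
tool_rot: [-0.706, 0.708, 0.003, 0.003]
contact_force: [-0.1, -0.5, -2.7]
width: 55.3
```

Run:
```python
from h import *
im=ctrl.get_image("wrist");save(im,"w21.png")
go([639,-19,45])
```

```text
t 27.15 tcp [ 640.8 -242.1  117.7] shift tool mm [ -2.1  72.4 223.2] w 55.3
jaw axis deg 90.0 tilt 0.23
```

View pics/w21.png

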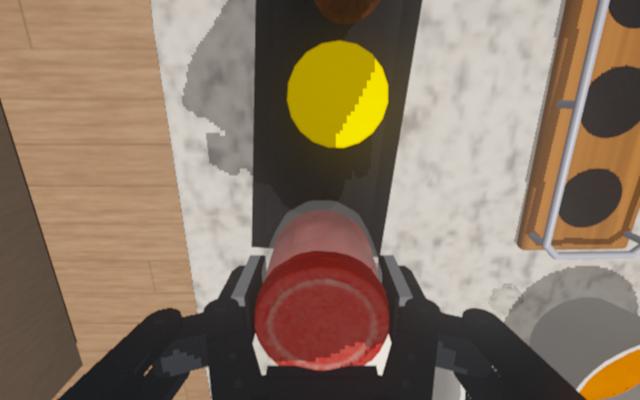

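Request:
{"op": "jog_arm", "data": {
  "motion": [
    {"hand": 0.05,"x": -0.002,"y": 0,"z": 0.03,"roll": 0},
    {"hand": 0.05,"x": 0,"y": 0,"z": 0.05,"roll": 0},
    {"hand": 0.05,"x": 0,"y": 0,"z": 0.05,"roll": 0},
    {"hand": 0.05,"x": 0,"y": 0,"z": 0.05,"roll": 0},
    {"hand": 0.05,"x": 0,"y": 0,"z": 0.043,"roll": 0}
  ]
}}

```text
time_s: 27.78
eef_pos: [636.4, -15.4, 114.0]
tool_rot: [0.707, -0.707, 0.0, 0.001]
contact_force: [1.0, -0.3, -3.8]
width: 55.6
```

Request:
{"op": "jog_arm", "data": {
  "motion": [
    {"hand": 0.05,"x": 0,"y": 0.01,"z": 0,"roll": 0},
    {"hand": 0.05,"x": 0,"y": 0,"z": 0,"roll": 0},
    {"hand": 0.05,"x": 0,"y": 0,"z": 0,"roll": 0},
    {"hand": 0.05,"x": 0,"y": 0,"z": 0,"roll": 0}
  ]
}}

```text
time_s: 28.28
eef_pos: [637.6, -20.5, 105.7]
tool_rot: [-0.707, 0.707, -0.001, 0.001]
contact_force: [-0.3, -0.2, -2.5]
width: 55.6
```

Run:
```python
from h import *
im=ctrl.get_image("wrist");save(im,"w22.png",None,1.25)
go([639,-19,45])
print(onz(im,(321,123),12))
```

```text
t 28.32 tcp [637.7 -20.1 105.8] shift tool mm [ 1.3 60.8  1.1] w 55.7
jaw axis deg 89.87 tilt 0.04
[572.91618755 -19.5214976   12.        ]
```

View pics/w22.png

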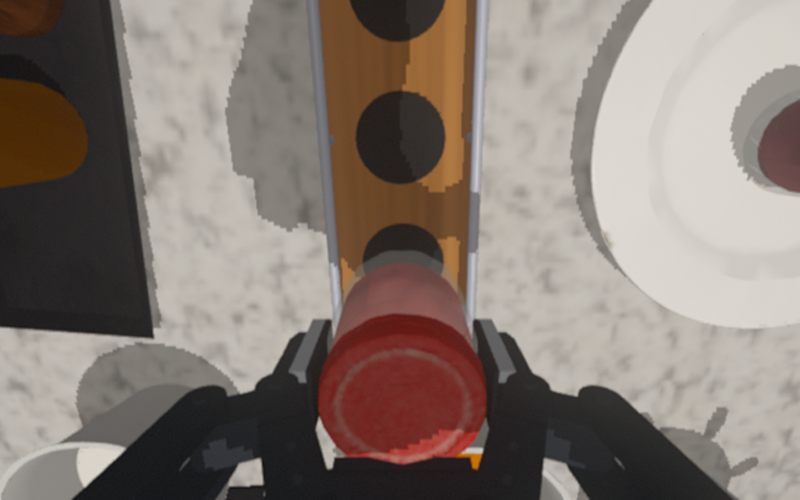

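Request:
{"op": "jog_arm", "data": {
  "motion": [
    {"hand": 0.05,"x": 0.001,"y": 0.02,"z": 0.001,"roll": 0},
    {"hand": 0.05,"x": 0,"y": 0.02,"z": 0,"roll": 0},
    {"hand": 0.05,"x": 0,"y": 0.012,"z": 0,"roll": 0},
    {"hand": 0.05,"x": 0,"y": 0.005,"z": 0,"roll": 0},
    {"hand": 0.05,"x": 0,"y": 0,"z": 0,"roll": 0}
  ]
}}

```text
time_s: 28.95
eef_pos: [638.3, -17.5, 47.8]
tool_rot: [-0.707, 0.707, -0.0, -0.0]
contact_force: [0.6, -0.0, -3.3]
width: 55.5
```

Run:
```python
from h import *
im=ctrl.get_image("wrist");save(im,"w23.png",None,1.25)
go([639,-19,45])
```

```text
t 29.0 tcp [638.9 -17.5  48.5] shift tool mm [ 0.1  3.5 -1.5] w 55.6
jaw axis deg 90.01 tilt 0.03
```

View pics/w23.png

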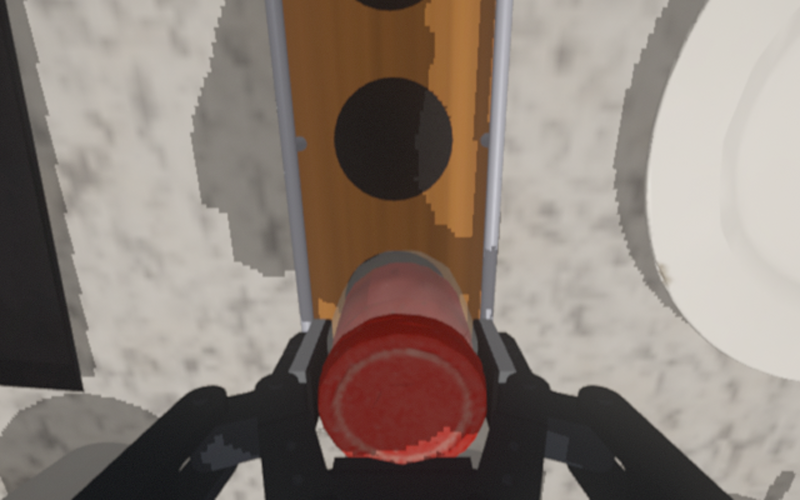

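Request:
{"op": "jog_arm", "data": {
  "motion": [
    {"hand": 0.05,"x": 0,"y": 0.002,"z": -0.0015,"roll": 0},
    {"hand": 0.05,"x": 0,"y": 0.001,"z": 0,"roll": 0},
    {"hand": 0.05,"x": 0,"y": 0,"z": 0,"roll": 0},
    {"hand": 0.05,"x": 0,"y": 0,"z": 0,"roll": 0}
  ]
}}

```text
time_s: 29.5
eef_pos: [638.7, -18.8, 45.5]
tool_rot: [0.707, -0.707, -0.0, 0.0]
contact_force: [-0.1, 0.5, -2.2]
width: 55.4
```

Run:
```python
from h import *
im=ctrl.get_image("wrist")
print("mid",onz(im,(314.5,111),12)); go([639,-19,45.4])
```

```text
mid [563.52274033 -21.48694431  12.        ]
t 29.55 tcp [638.7 -18.8  45.6] shift tool mm [ 0.3  0.2 -0.2] w 55.5
jaw axis deg 90.02 tilt 0.01
```

Request:
{"op": "jog_arm", "data": {
  "motion": [
    {"hand": 0.05,"x": 0,"y": 0.0015,"z": 0,"roll": 0},
    {"hand": 0.05,"x": 0,"y": 0,"z": 0,"roll": 0},
    {"hand": 0.05,"x": 0,"y": 0,"z": 0,"roll": 0}
  ]
}}

```text
time_s: 29.92
eef_pos: [638.8, -18.8, 45.5]
tool_rot: [0.708, -0.707, -0.0, 0.0]
contact_force: [-4.0, 0.6, 6.2]
width: 55.4
```

Request:
{"op": "jog_arm", "data": {
  "motion": [
    {"hand": 0.07,"x": 0,"y": 0,"z": 0,"roll": 0},
    {"hand": 0.085,"x": 0,"y": 0,"z": 0,"roll": 0},
    {"hand": 0.085,"x": 0,"y": 0,"z": 0,"roll": 0},
    {"hand": 0.085,"x": 0,"y": -0.04,"z": 0,"roll": 0},
    {"hand": 0.085,"x": 0,"y": -0.05,"z": 0,"roll": 0}
  ]
}}

```text
time_s: 30.55
eef_pos: [637.3, -18.6, 133.3]
tool_rot: [-0.707, 0.707, -0.001, -0.001]
contact_force: [0.3, 0.1, 1.0]
width: 85.0
```

Request:
{"op": "jog_arm", "data": {
  "motion": [
    {"hand": 0.085,"x": 0,"y": 0,"z": 0,"roll": 0},
    {"hand": 0.085,"x": 0,"y": 0,"z": 0,"roll": 0}
  ]
}}

```text
time_s: 30.8
eef_pos: [638.4, -18.6, 133.7]
tool_rot: [0.707, -0.707, -0.0, 0.0]
contact_force: [0.7, -0.3, -1.3]
width: 85.2
```

Run:
```python
from h import *
im=ctrl.get_image("wrist");save(im,"w24.png",None,1.25)
go([561.3,-234.2,41])
i2=ctrl.get_image("scene");save(i2,"s24.png",(170,60,430,260),3)
g=im["pixels"].astype(int);m=((g[...,0]-g[...,1])>60)&((g[...,0]-g[...,2])>60)&(np.abs(g[...,1]-g[...,2])<40);m=m.astype(np.uint8)
c=max(cv2.findContours(m,0,1)[0],key=cv2.contourArea);(cx,cy),r=cv2.minEnclosingCircle(c);print(cx,cy,r,onz(im,(cx,cy),87))
```

```text
t 30.85 tcp [637.6 -18.5 132.7] shift tool mm [ -76.2   91.8 -215.7] w 84.8
jaw axis deg 90.02 tilt 0.12
321.2628173828125 231.63140869140625 40.60892868041992 [639.57672215 -17.5746144   87.        ]
```

View pics/w24.png

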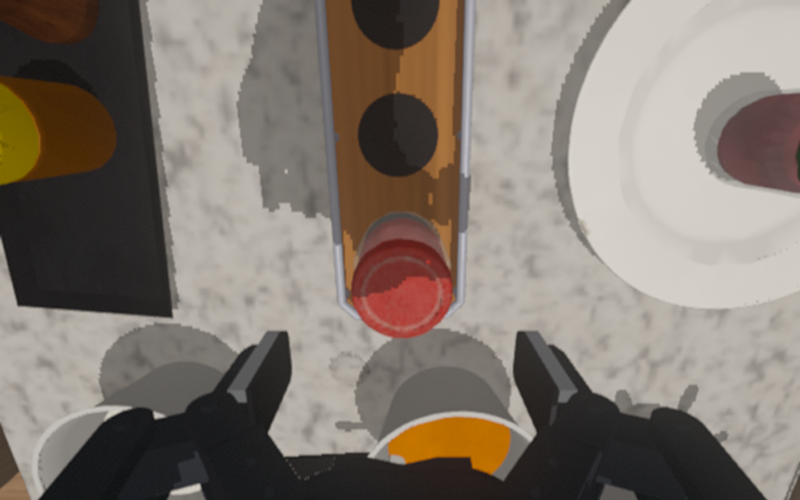

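View pics/s24.png

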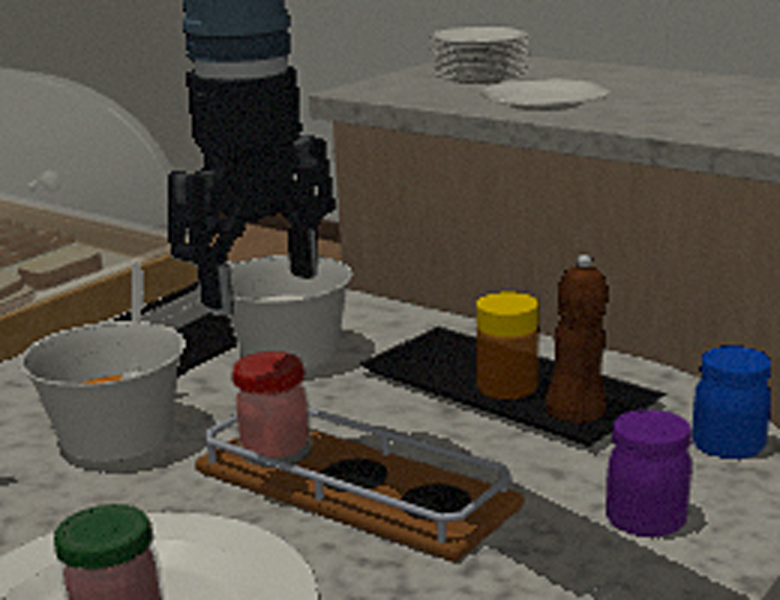

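Request:
{"op": "jog_arm", "data": {
  "motion": [
    {"hand": 0.085,"x": -0.02,"y": 0,"z": -0.03,"roll": 0},
    {"hand": 0.085,"x": -0.02,"y": 0,"z": -0.05,"roll": 0},
    {"hand": 0.085,"x": -0.02,"y": 0,"z": -0.05,"roll": 0},
    {"hand": 0.085,"x": -0.016,"y": 0,"z": -0.05,"roll": 0},
    {"hand": 0.085,"x": 0,"y": 0,"z": -0.036,"roll": 0}
  ]
}}

```text
time_s: 31.52
eef_pos: [559.3, -237.5, 132.4]
tool_rot: [0.707, -0.707, 0.003, 0.0]
contact_force: [1.2, 0.4, 0.6]
width: 85.2
```

Request:
{"op": "jog_arm", "data": {
  "motion": [
    {"hand": 0.085,"x": 0,"y": 0.01,"z": 0,"roll": 0},
    {"hand": 0.085,"x": 0,"y": 0.01,"z": 0,"roll": 0},
    {"hand": 0.085,"x": 0,"y": 0,"z": 0,"roll": 0}
  ]
}}

```text
time_s: 31.9
eef_pos: [562.0, -231.8, 111.5]
tool_rot: [0.708, -0.706, 0.0, 0.003]
contact_force: [-0.2, -0.4, -0.5]
width: 84.9
```

Run:
```python
from h import *
im=ctrl.get_image("wrist");save(im,"w25.png")
go([561.3,-234.2,41])
```

```text
t 31.95 tcp [ 562.5 -232.3  112.3] shift tool mm [-1.  71.3 -2. ] w 84.8
jaw axis deg 90.19 tilt 0.17
```

View pics/w25.png

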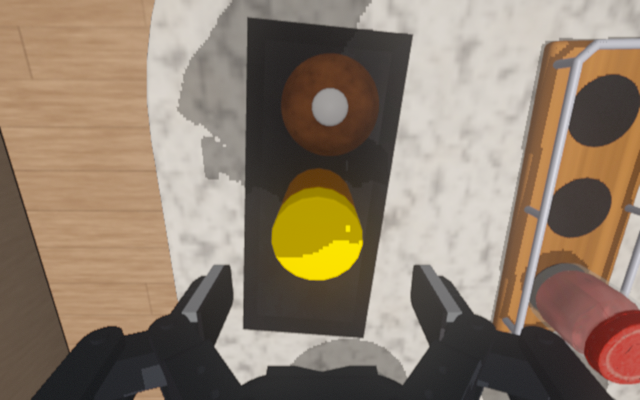

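Request:
{"op": "jog_arm", "data": {
  "motion": [
    {"hand": 0.085,"x": -0.001,"y": 0.025,"z": -0.002,"roll": 0},
    {"hand": 0.085,"x": 0,"y": 0.025,"z": 0,"roll": 0},
    {"hand": 0.085,"x": 0,"y": 0.018,"z": 0,"roll": 0},
    {"hand": 0.085,"x": 0,"y": 0.003,"z": 0,"roll": 0},
    {"hand": 0.085,"x": 0,"y": 0,"z": 0,"roll": 0}
  ]
}}

```text
time_s: 32.58
eef_pos: [562.1, -236.9, 43.2]
tool_rot: [-0.707, 0.707, 0.0, -0.0]
contact_force: [1.2, 0.4, 1.2]
width: 85.3
```

Request:
{"op": "jog_arm", "data": {
  "motion": [
    {"hand": 0.045,"x": 0,"y": 0,"z": 0,"roll": 0},
    {"hand": 0.045,"x": 0,"y": 0,"z": 0,"roll": 0},
    {"hand": 0.045,"x": 0,"y": 0,"z": 0,"roll": 0},
    {"hand": 0.045,"x": 0,"y": 0,"z": 0,"roll": 0},
    {"hand": 0.045,"x": 0,"y": 0,"z": 0,"roll": 0}
  ],
  "newtons": 40
}}

```text
time_s: 33.2
eef_pos: [562.5, -237.0, 44.0]
tool_rot: [0.707, -0.707, -0.001, -0.0]
contact_force: [-1.3, 2.2, 6.5]
width: 54.3
```

Request:
{"op": "jog_arm", "data": {
  "motion": [
    {"hand": 0.045,"x": 0,"y": -0.01,"z": 0,"roll": 0},
    {"hand": 0.045,"x": 0,"y": -0.02,"z": 0,"roll": 0},
    {"hand": 0.045,"x": 0,"y": -0.02,"z": 0,"roll": 0},
    {"hand": 0.045,"x": 0,"y": -0.02,"z": 0,"roll": 0},
    {"hand": 0.045,"x": 0,"y": 0,"z": 0.02,"roll": 0}
  ]
}}

```text
time_s: 33.83
eef_pos: [563.0, -220.4, 116.7]
tool_rot: [-0.706, 0.708, 0.001, 0.003]
contact_force: [-0.5, 0.0, -0.8]
width: 54.2
```

Request:
{"op": "jog_arm", "data": {
  "motion": [
    {"hand": 0.045,"x": 0,"y": 0,"z": 0.05,"roll": 0},
    {"hand": 0.045,"x": -0.01,"y": 0,"z": 0.05,"roll": 0},
    {"hand": 0.045,"x": -0.03,"y": 0,"z": 0.05,"roll": 0},
    {"hand": 0.045,"x": -0.033,"y": 0,"z": 0.04,"roll": 0},
    {"hand": 0.045,"x": 0,"y": 0,"z": 0,"roll": 0}
  ]
}}

```text
time_s: 34.45
eef_pos: [485.3, -21.8, 112.5]
tool_rot: [0.709, -0.706, -0.001, 0.004]
contact_force: [1.1, -0.6, -1.8]
width: 54.3
```

Request:
{"op": "jog_arm", "data": {
  "motion": [
    {"hand": 0.045,"x": 0,"y": 0.01,"z": 0,"roll": 0},
    {"hand": 0.045,"x": 0,"y": 0,"z": 0,"roll": 0},
    {"hand": 0.045,"x": 0,"y": 0,"z": 0,"roll": 0}
  ]
}}

```text
time_s: 34.83
eef_pos: [489.2, -28.6, 103.0]
tool_rot: [-0.707, 0.708, -0.001, 0.001]
contact_force: [0.9, 0.8, -0.4]
width: 54.3
```

Run:
```python
from h import *
im=ctrl.get_image("wrist");save(im,"w26.png")
go([489.5,-24.3,53])
```

```text
t 34.88 tcp [489.1 -28.4 103. ] shift tool mm [ 0.3 50.   4.1] w 54.0
jaw axis deg 89.87 tilt 0.06
```

View pics/w26.png

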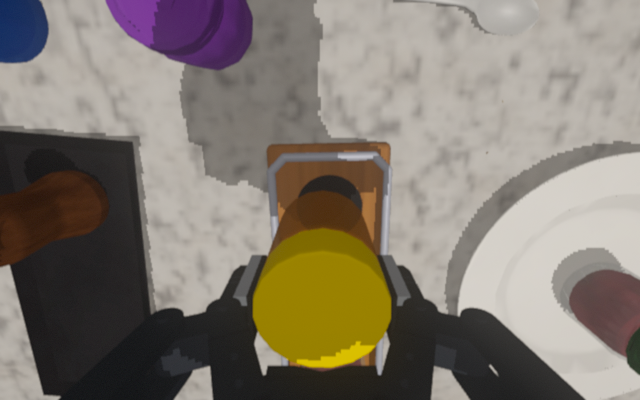

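Request:
{"op": "jog_arm", "data": {
  "motion": [
    {"hand": 0.045,"x": 0,"y": 0.015,"z": 0.003,"roll": 0},
    {"hand": 0.045,"x": 0,"y": 0.015,"z": 0,"roll": 0},
    {"hand": 0.045,"x": 0,"y": 0.012,"z": 0,"roll": 0},
    {"hand": 0.045,"x": 0,"y": 0.003,"z": 0,"roll": 0},
    {"hand": 0.045,"x": 0,"y": 0,"z": 0,"roll": 0}
  ]
}}

```text
time_s: 35.5
eef_pos: [488.4, -24.1, 57.5]
tool_rot: [-0.707, 0.707, -0.0, -0.0]
contact_force: [0.2, -0.0, -1.2]
width: 54.4
```

Run:
```python
from h import *
im=ctrl.get_image("wrist");save(im,"w27.png")
go([489.5,-24.3,53])
```

```text
t 35.55 tcp [488.8 -24.1  57.9] shift tool mm [ 0.7  4.9 -0.2] w 54.0
jaw axis deg 90.0 tilt 0.02
```

View pics/w27.png

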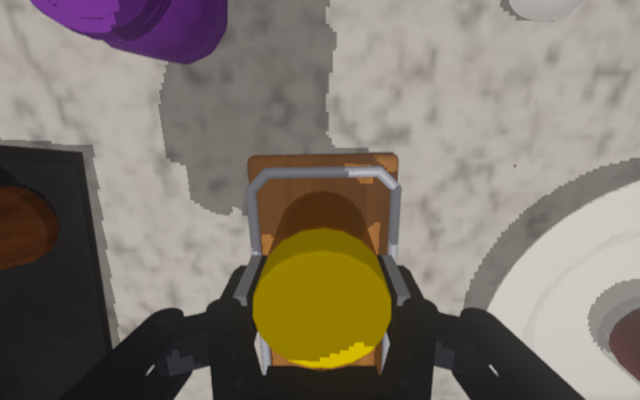

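Request:
{"op": "jog_arm", "data": {
  "motion": [
    {"hand": 0.045,"x": 0,"y": 0.003,"z": 0,"roll": 0},
    {"hand": 0.045,"x": 0,"y": 0.002,"z": 0,"roll": 0},
    {"hand": 0.045,"x": 0,"y": 0.001,"z": 0,"roll": 0},
    {"hand": 0.045,"x": 0,"y": 0,"z": 0,"roll": 0},
    {"hand": 0.045,"x": 0,"y": 0,"z": 0,"roll": 0}
  ]
}}

```text
time_s: 36.17
eef_pos: [489.1, -23.7, 53.0]
tool_rot: [0.708, -0.707, -0.0, -0.0]
contact_force: [-2.2, 0.8, 6.6]
width: 54.2
```

Contact at the expected height. Release, rise and look.

Request:
{"op": "jog_arm", "data": {
  "motion": [
    {"hand": 0.065,"x": 0,"y": 0,"z": 0,"roll": 0},
    {"hand": 0.085,"x": 0,"y": 0,"z": 0,"roll": 0},
    {"hand": 0.085,"x": 0,"y": 0,"z": 0,"roll": 0},
    {"hand": 0.085,"x": 0,"y": -0.05,"z": 0,"roll": 0},
    {"hand": 0.085,"x": 0,"y": -0.06,"z": 0,"roll": 0}
  ]
}}

```text
time_s: 36.8
eef_pos: [487.3, -23.9, 161.9]
tool_rot: [-0.706, 0.708, -0.001, -0.001]
contact_force: [0.7, 0.5, 0.5]
width: 84.7
```

Request:
{"op": "jog_arm", "data": {
  "motion": [
    {"hand": 0.085,"x": 0,"y": 0,"z": 0,"roll": 0},
    {"hand": 0.085,"x": 0,"y": 0,"z": 0,"roll": 0}
  ]
}}

```text
time_s: 37.05
eef_pos: [488.2, -23.5, 161.7]
tool_rot: [0.707, -0.707, -0.0, 0.0]
contact_force: [0.2, 0.5, -0.6]
width: 84.6
```

Run:
```python
from h import *
im=ctrl.get_image("wrist");save(im,"w28.png",None,1.25)
go([482,-228.5,93])
g=im["pixels"].astype(int);m=((g[...,0]-g[...,2])>70)&((g[...,1]-g[...,2])>60);m=m.astype(np.uint8)
c=max(cv2.findContours(m,0,1)[0],key=cv2.contourArea);(cx,cy),r=cv2.minEnclosingCircle(c);print(cx,cy,r,onz(im,(cx,cy),94))
```

```text
t 37.1 tcp [487.4 -23.6 160.9] shift tool mm [  -5.4   67.9 -204.9] w 85.0
jaw axis deg 90.03 tilt 0.12
321.6902160644531 212.1767120361328 39.28306198120117 [483.47991383 -22.07523061  94.        ]
```

View pics/w28.png

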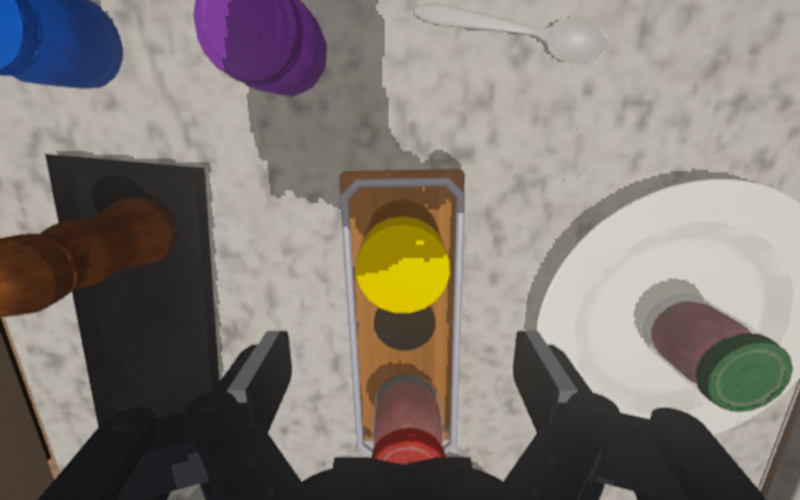

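Request:
{"op": "jog_arm", "data": {
  "motion": [
    {"hand": 0.085,"x": -0.002,"y": -0.01,"z": -0.03,"roll": 0},
    {"hand": 0.085,"x": -0.002,"y": 0,"z": -0.055,"roll": 0},
    {"hand": 0.085,"x": -0.001,"y": 0,"z": -0.055,"roll": 0},
    {"hand": 0.085,"x": 0,"y": 0,"z": -0.045,"roll": 0},
    {"hand": 0.085,"x": 0,"y": 0,"z": -0.02,"roll": 0}
  ]
}}

```text
time_s: 37.72
eef_pos: [481.2, -232.2, 170.1]
tool_rot: [-0.707, 0.708, -0.003, 0.0]
contact_force: [0.1, 0.7, -0.1]
width: 84.8
```

Request:
{"op": "jog_arm", "data": {
  "motion": [
    {"hand": 0.085,"x": 0,"y": 0,"z": 0,"roll": 0},
    {"hand": 0.085,"x": 0,"y": 0,"z": 0,"roll": 0}
  ]
}}

```text
time_s: 37.98
eef_pos: [483.0, -227.3, 170.5]
tool_rot: [0.708, -0.707, 0.001, 0.001]
contact_force: [0.9, 1.0, 0.8]
width: 84.7
```

Run:
```python
from h import *
im=ctrl.get_image("wrist");save(im,"w29.png")
go([482,-228.5,93])
```

```text
t 38.02 tcp [ 483.4 -226.9  170.8] shift tool mm [-1.2 77.8 -1.7] w 85.3
jaw axis deg 90.14 tilt 0.14
```

View pics/w29.png

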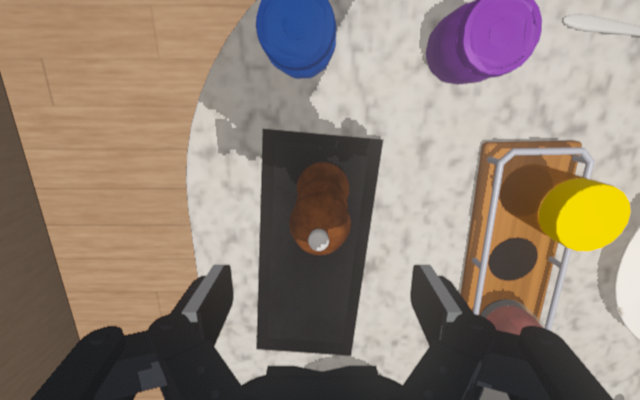

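Request:
{"op": "jog_arm", "data": {
  "motion": [
    {"hand": 0.085,"x": -0.001,"y": 0.025,"z": -0.002,"roll": 0},
    {"hand": 0.085,"x": 0,"y": 0.025,"z": 0,"roll": 0},
    {"hand": 0.085,"x": 0,"y": 0.02,"z": 0,"roll": 0},
    {"hand": 0.085,"x": 0,"y": 0.007,"z": 0,"roll": 0},
    {"hand": 0.085,"x": 0,"y": 0,"z": 0,"roll": 0}
  ]
}}

```text
time_s: 38.65
eef_pos: [482.6, -230.5, 94.6]
tool_rot: [0.707, -0.707, -0.0, 0.001]
contact_force: [1.3, 1.0, -0.7]
width: 84.8
```

Run:
```python
from h import *
im=ctrl.get_image("wrist");save(im,"w30.png")
go([482,-228.5,93])
```

```text
t 38.7 tcp [ 483.1 -230.9   95.2] shift tool mm [-1.1  2.2  2.4] w 85.0
jaw axis deg 90.03 tilt 0.04
```

View pics/w30.png

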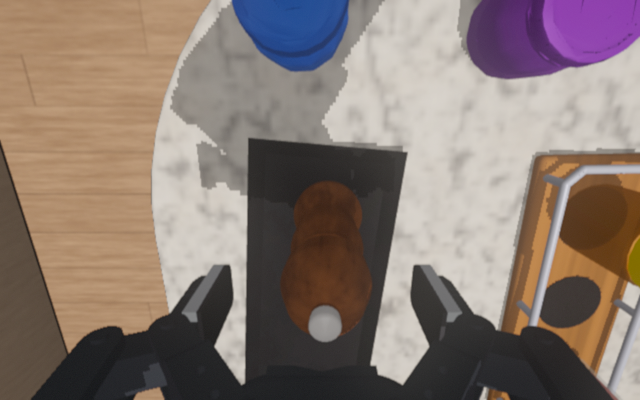

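Request:
{"op": "jog_arm", "data": {
  "motion": [
    {"hand": 0.085,"x": -0.001,"y": 0.002,"z": 0.002,"roll": 0},
    {"hand": 0.085,"x": 0,"y": 0,"z": 0,"roll": 0},
    {"hand": 0.085,"x": 0,"y": 0,"z": 0,"roll": 0}
  ]
}}

```text
time_s: 39.08
eef_pos: [481.9, -229.0, 93.2]
tool_rot: [-0.707, 0.707, 0.0, 0.0]
contact_force: [-0.4, -0.7, 0.1]
width: 84.8
```

Request:
{"op": "jog_arm", "data": {
  "motion": [
    {"hand": 0.03,"x": 0,"y": 0,"z": 0,"roll": 0},
    {"hand": 0.03,"x": 0,"y": 0,"z": 0,"roll": 0},
    {"hand": 0.03,"x": 0,"y": 0,"z": 0,"roll": 0},
    {"hand": 0.03,"x": 0,"y": 0,"z": 0,"roll": 0},
    {"hand": 0.03,"x": 0,"y": 0,"z": 0,"roll": 0}
  ],
  "newtons": 40
}}

```text
time_s: 39.7
eef_pos: [481.9, -228.9, 93.2]
tool_rot: [0.707, -0.707, -0.0, -0.0]
contact_force: [-0.5, 1.4, 4.0]
width: 39.4
```

Request:
{"op": "jog_arm", "data": {
  "motion": [
    {"hand": 0.03,"x": 0,"y": 0,"z": 0,"roll": 0}
  ]
}}

```text
time_s: 39.83
eef_pos: [481.9, -228.8, 93.1]
tool_rot: [0.707, -0.707, -0.0, -0.0]
contact_force: [-0.5, 1.4, 4.9]
width: 39.3
```

Request:
{"op": "jog_arm", "data": {
  "motion": [
    {"hand": 0.03,"x": 0,"y": -0.015,"z": 0,"roll": 0},
    {"hand": 0.03,"x": 0,"y": -0.03,"z": 0,"roll": 0},
    {"hand": 0.03,"x": 0,"y": -0.03,"z": 0,"roll": 0},
    {"hand": 0.03,"x": 0.02,"y": -0.03,"z": 0.02,"roll": 0},
    {"hand": 0.03,"x": 0.03,"y": -0.01,"z": 0.04,"roll": 0}
  ]
}}

```text
time_s: 40.45
eef_pos: [531.8, -172.1, 210.7]
tool_rot: [-0.706, 0.708, -0.001, 0.004]
contact_force: [-0.1, -1.2, -1.2]
width: 39.2
```

Request:
{"op": "jog_arm", "data": {
  "motion": [
    {"hand": 0.03,"x": 0.03,"y": 0,"z": 0.05,"roll": 0},
    {"hand": 0.03,"x": 0,"y": 0,"z": 0.05,"roll": 0},
    {"hand": 0.03,"x": 0,"y": 0,"z": 0.044,"roll": 0},
    {"hand": 0.03,"x": 0,"y": 0,"z": 0,"roll": 0},
    {"hand": 0.03,"x": 0,"y": 0,"z": 0,"roll": 0}
  ]
}}

```text
time_s: 41.08
eef_pos: [561.2, -25.4, 207.9]
tool_rot: [-0.707, 0.707, 0.0, -0.0]
contact_force: [-0.3, 0.0, -1.6]
width: 39.7
```

Run:
```python
from h import *
im=ctrl.get_image("wrist");save(im,"w31.png")
go([561.5,-24.3,102.2])
```

```text
t 41.12 tcp [561.1 -26.4 208. ] shift tool mm [  0.4 105.8   2.2] w 39.6
jaw axis deg 89.91 tilt 0.06
```

View pics/w31.png

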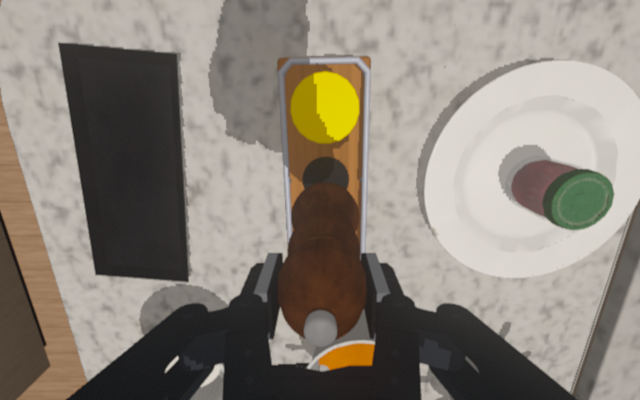

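Request:
{"op": "jog_arm", "data": {
  "motion": [
    {"hand": 0.03,"x": 0,"y": 0.025,"z": 0.001,"roll": 0},
    {"hand": 0.03,"x": 0,"y": 0.025,"z": 0,"roll": 0},
    {"hand": 0.03,"x": 0,"y": 0.025,"z": 0,"roll": 0},
    {"hand": 0.03,"x": 0,"y": 0.015,"z": 0,"roll": 0},
    {"hand": 0.03,"x": 0,"y": 0.005,"z": 0,"roll": 0}
  ]
}}

```text
time_s: 41.75
eef_pos: [561.0, -25.1, 112.2]
tool_rot: [-0.707, 0.707, -0.001, 0.0]
contact_force: [0.9, -0.0, -1.4]
width: 39.4
```

Request:
{"op": "jog_arm", "data": {
  "motion": [
    {"hand": 0.03,"x": 0,"y": 0,"z": 0,"roll": 0},
    {"hand": 0.03,"x": 0,"y": 0,"z": 0,"roll": 0}
  ]
}}

```text
time_s: 42.0
eef_pos: [562.5, -24.0, 113.8]
tool_rot: [0.707, -0.707, -0.001, -0.001]
contact_force: [0.9, 0.4, -1.8]
width: 39.8
```

Run:
```python
from h import *
im=ctrl.get_image("wrist");save(im,"w32.png")
go([561.5,-24.3,102.2])
```

```text
t 42.05 tcp [562.5 -23.9 113.8] shift tool mm [-1.  11.6 -0.4] w 39.4
jaw axis deg 90.01 tilt 0.11
```

View pics/w32.png

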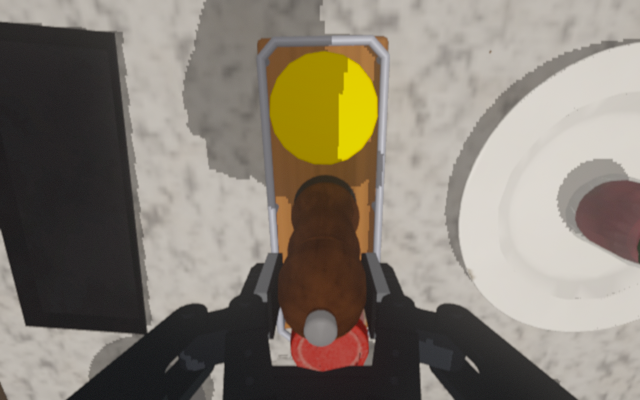

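Request:
{"op": "jog_arm", "data": {
  "motion": [
    {"hand": 0.03,"x": -0.001,"y": 0.006,"z": 0,"roll": 0},
    {"hand": 0.03,"x": 0,"y": 0.004,"z": 0,"roll": 0},
    {"hand": 0.03,"x": 0,"y": 0.001,"z": 0,"roll": 0},
    {"hand": 0.03,"x": 0,"y": 0,"z": 0,"roll": 0},
    {"hand": 0.03,"x": 0,"y": 0,"z": 0,"roll": 0}
  ]
}}

```text
time_s: 42.68
eef_pos: [560.9, -23.7, 102.2]
tool_rot: [0.707, -0.707, -0.0, -0.0]
contact_force: [-0.5, 0.8, 3.6]
width: 39.5
```

Request:
{"op": "jog_arm", "data": {
  "motion": [
    {"hand": 0.03,"x": 0,"y": 0.001,"z": 0,"roll": 0},
    {"hand": 0.03,"x": 0,"y": 0,"z": 0,"roll": 0},
    {"hand": 0.03,"x": 0,"y": 0,"z": 0,"roll": 0}
  ]
}}

```text
time_s: 43.05
eef_pos: [561.6, -23.7, 102.3]
tool_rot: [0.707, -0.707, -0.001, -0.0]
contact_force: [-2.7, 1.0, 8.9]
width: 39.7
```

Contact. Release and rise clear.

Request:
{"op": "jog_arm", "data": {
  "motion": [
    {"hand": 0.06,"x": 0,"y": 0,"z": 0,"roll": 0},
    {"hand": 0.085,"x": 0,"y": 0,"z": 0,"roll": 0},
    {"hand": 0.085,"x": 0,"y": 0,"z": 0,"roll": 0},
    {"hand": 0.085,"x": 0,"y": -0.04,"z": 0,"roll": 0},
    {"hand": 0.085,"x": 0,"y": -0.055,"z": 0,"roll": 0}
  ]
}}

```text
time_s: 43.68
eef_pos: [559.0, -23.6, 195.1]
tool_rot: [-0.707, 0.708, -0.001, -0.002]
contact_force: [0.4, 0.9, 0.3]
width: 85.0
```

Request:
{"op": "jog_arm", "data": {
  "motion": [
    {"hand": 0.085,"x": 0,"y": 0,"z": 0,"roll": 0},
    {"hand": 0.085,"x": 0,"y": 0,"z": 0,"roll": 0},
    {"hand": 0.085,"x": 0,"y": 0,"z": 0,"roll": 0}
  ]
}}

```text
time_s: 44.05
eef_pos: [559.2, -23.6, 194.2]
tool_rot: [-0.707, 0.707, -0.001, -0.001]
contact_force: [0.6, 0.1, -0.3]
width: 85.5
```

Run:
```python
from h import *
im=ctrl.get_image("wrist");save(im,"w33.png",None,1.25);np.save("w33.npy",im,allow_pickle=True)
go([561.5,-24.3,102.2])
i2=ctrl.get_image("scene");save(i2,"s33.png",(130,60,430,280),2.6)
for n,i in [("wrist",im),("scene",i2),("side",ctrl.get_image("side"))]:
  for k,z in [("green_jar",9),("mill",12),("honey_jar",12),("red_jar",12),("plate",0)]:
    for r in ctrl.landmark_of(i,k)[:3]: print(n,k,round(r["p"],2),np.round(onz(i,r["uv"],z)[:2],1))
```

```text
t 44.1 tcp [559.3 -23.7 194.2] shift tool mm [ 2.5 92.  -0.6] w 84.9
jaw axis deg 90.02 tilt 0.18
wrist green_jar 0.9 [564.4 206.6]
wrist mill 0.74 [566.2 -17.3]
wrist honey_jar 0.71 [486.  -22.3]
wrist red_jar 0.78 [642.6 -21.9]
wrist plate 0.63 [561.6 207.3]
scene green_jar 0.64 [559.6 203.2]
scene green_jar 0.58 [579.4 207.9]
scene mill 0.85 [563.  -18.2]
scene honey_jar 0.76 [487.7 -33. ]
scene red_jar 0.91 [346.2 -89.1]
scene red_jar 0.76 [ 346.7 -230.3]
scene red_jar 0.69 [627.8 -12.9]
scene plate 0.76 [563.2 197.6]
side green_jar 0.69 [575.3 196.9]
side green_jar 0.29 [487.4 -27.8]
side green_jar 0.24 [640.3 -18.7]
side mill 0.75 [569.4 -17.7]
side honey_jar 0.88 [480.1 -14.6]
side red_jar 0.97 [632.4 -22.4]
side red_jar 0.93 [351.6 -82.4]
side red_jar 0.88 [ 346.2 -218.7]
side plate 0.66 [559.4 207.5]
```

View pics/w33.png

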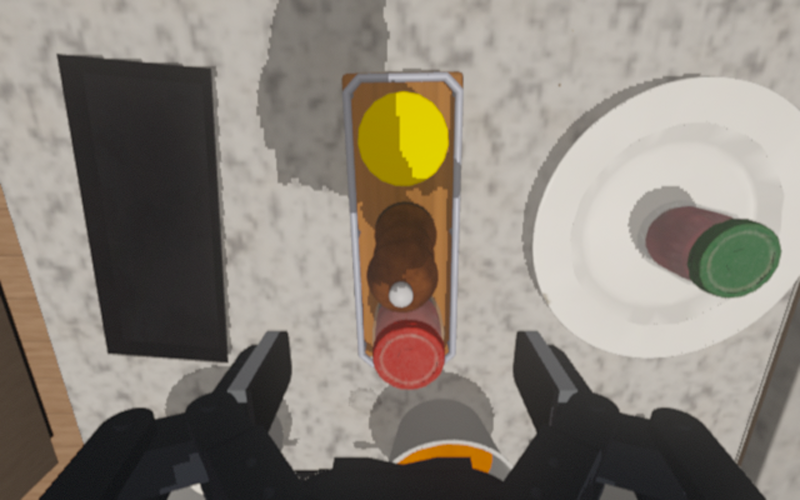

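View pics/s33.png

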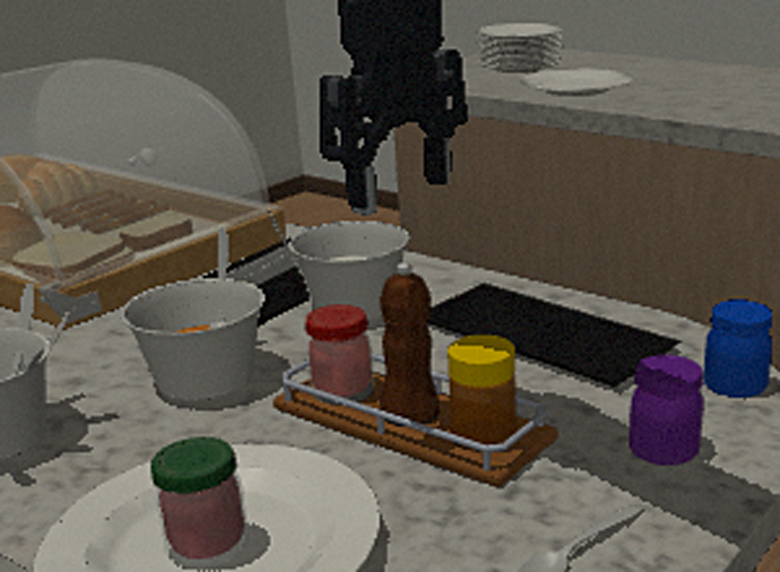

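Run:
```python
from h import *
im=np.load("w33.npy",allow_pickle=True).item()
for n,c,z in [("tip",(401,293),150),("red",(408,358),87),("honey",(403,139),94),("green",(737,258),84)]:
    print(n,np.round(onz(im,((c[0]+.5)/1.25-.5,(c[1]+.5)/1.25-.5),z),1))
ctrl.finish_job()
```

```text
tip [561.1 -23.  150. ]
red [641.  -17.9  87. ]
honey [486.  -21.8  94. ]
green [564.2 206.5  84. ]
the job is handed in; nothing more can be done
```

The swap is done and I handed the job in at about 44 s of the 128 s allowed. The hand-in gives no verdict, so the numbers below come from my last wrist picture.

| Thing | Last check | Reference | Limit |
|---|---|---|---|
| Green-lidded jar on the plate | (564, 206.5) mm | plate centre about (564, 207) mm | 25 mm |
| Red-lidded jar in the back place | (641, -18) mm | back place about (639, -19) mm | 12 mm |
| Honey jar in the front place | about 2 mm from its start | starting point | 14 mm |
| Pepper mill in the middle place | about 1 mm from its start | starting point | 14 mm |

In the final pictures all four look upright and released. The gripper is open above the rack and touches nothing.

**Disagreements:** the trained networks' origin points from the scene and side pictures scattered by roughly 5–15 mm. I gave them less weight and relied on the wrist-camera lid and rim measurements, which agreed to 2–3 mm between views. The blue and purple jars were never handled.

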